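# Weigh a basket of rolls on the hand scale

## Task

Take the sprung hand scale off its stand, slip its hook under the carrying bar of the wire basket of rolls and lift slowly, without jerking the spring to its stop, until the basket hangs level and only just clear of the table, by half a centimetre or so and not more than one; hold it still there for two seconds so that the weight can be read. Then set the basket down gently where it stood, slide the hook out and hang the scale back on its stand as it was. Keep the hook off the rolls, touch the basket with nothing but the scale, and leave the pie, loaf and olives alone.

Things in the scene. Friction and masses are not known exactly. Their poses are not given: they have to be found in the camera images.
- scale_grip (a point): Centre of the hand scale's black grip, a block 26 mm thick (along x), 96 mm wide (along y), 36 mm high; take it from above across its 26 mm. Below it a yellow body 24 x 44 mm, 60 mm high, with a dial on both faces. The grip's underside, 18 mm below this point, overhangs the body by 26 mm at both ends and rests on the fork. z up. Scale 0.2 kg in all.
- hook (a point): Middle of the inside floor of the scale's J hook, 132 mm below scale_grip when slack, axes parallel to it. Steel wire 6 mm thick in the y-z plane: straight shank on the -y side (centre line y = -10 mm, from 9 to 42 mm above this point). Upturned tip on the +y side: see hook_tip. 14 mm clear between shank and tip. Underside of the hook 6 mm below this point.
- reading (a joint): How far the spring is stretched and the hook drawn out of the scale (m): 0 slack, 0.095 at its stop. 100 N/m after 0.48 N of preload, lightly damped; the hook's own 0.03 kg counts. A needle on the dial shows it. It must not be jerked or pulled past 0.086, the end of its marks.
- bar (a point): Middle of the carrying bar of the wire basket: straight round steel bar 8 mm thick along x, 72 mm long, its centre 115 mm above the basket's underside, fixed to the basket by legs that slope out at its two ends. The hook goes under its middle, scale's x along the bar. Basket 120 mm (x) by 170 mm (y), walls 55 mm high. z up.
- basket_foot (a point): Middle of the underside of the wire basket, on the table at the start (height 0). The basket with its rolls weighs between 0.30 and 0.75 kg, not known beforehand, so that the spring stretches by 28 to 72 mm before the basket leaves the table: feel or read when the pull stops growing.
- rolls: Six bread rolls packed in the basket, tops at most 54 mm above the basket's underside. Origin as basket_foot.
- basket: The wire basket itself; origin at the middle of its underside, z up.
- scale: The hand scale with its hook; origin at the middle of the underside of its grip, 18 mm below scale_grip.
- fork (a point): Where the middle of the grip's underside rests on the stand: a steel bench stand whose two level prongs (8 mm round, along x, at y = -35 and +35 mm, tops at this height, 155 mm above the table) carry the ends of the grip, the yellow body hanging between them with 9 mm to spare at either side. The fork is open to -x; the prongs end at x = -40 mm with tips that turn up 10 mm; the post stands at x = +75 mm and ends at this height.
- hanger: The stand, fixed; origin on the table 155 mm below fork. Its foot is 130 x 110 mm.
- pie: Bystander: round baking tin with a pie, 160 mm across, 50 mm high, origin under its centre.
- loaf: Bystander: round loaf, 170 mm across, 85 mm high, origin under its centre.
- olives: Bystander: white bowl of olives, 90 mm across, 45 mm high, origin under its centre.
- hook_tip (a point): Top of the hook's upturned tip (y = +10 mm, 11 mm above point hook). The hook is open to +y from here up to the yellow body, 43 mm above this point when slack.
There are look-alikes about, which are no part of the job. What is shaped like the hanger but blue or green is not meant.

How it is judged:
By the outcome, as a careful person would: the job done as asked, in the order asked, and still so for the second after the job is handed in, with the robot touching nothing.
It also fails if it takes over 72 s, if anything falls off the work surface, if the arm or the gripper's body presses on something with over 40 N, if the wrist force passes 120 N, or if a joint passes its speed limit or range.

## Robot

A 6-joint arm with a two-finger parallel gripper is mounted at the origin on the work surface. World frame = base frame: x ahead of the robot, y to its left, z up, the work surface at z = 0. Lengths are in m, angles in rad, forces in N, time in s.
With the tool pointing down it reaches from about 0.375 to 0.9 m from the base axis. Payload 3.1 kg.
Tool frame: the origin (TCP) lies at the very end of the fingers, on their centre line; the grasp point (between the pads) lies 19 mm behind it; z points along the fingers, y is the direction in which the jaws open and shut (so a half turn about z gives the same grasp; the last joint's range is limited). The gripper opens to 87 mm and grips with 3 to 60 N. Pads are 19 mm wide; open, the fingers measure 117 mm over their backs; the gripper's body (75 mm by 190 mm) begins 51 mm behind the grasp point.
Start: joints at [1.083, 0.527, 1.433, -0, 1.181, -0.178], TCP at [0.19, 0.595, 0.187] pointing down, gripper open.
Joint ranges: [-3.08, 3.08], [-0.75, 2.2], [0.22, 2.44], [-1.43, 4.57], [0, 2.65], [-2.85, 2.85]. Speed limits (rad/s): [2.79, 2.79, 3.14, 3.14, 3.14, 3.14].

## Interface

Orientations are given as a unit quaternion [x, y, z, w].
In Python, from rig import robot gives the robot as it stands. The module is installed in compiled form; this text tells all that it offers.
- The arm moves only by the tool send_rows, never from a script. Its argument "deltas" is a list of rows, each an object of numbers: "tx", "ty", "tz": the shift along the tool's x, y, z in cm; "rx", "ry", "rz": the turn, a rotation vector about the tool's x, y, z in rad. A call has 1 to 5 rows; each row is the pose to reach, as a shift and turn from the pose commanded when the call began, along the tool's axes at that moment; what a row does not reach only later rows make up. A row lasts 1/12 s, in which the tool goes at most 41.7 mm and 7.16 degrees, less where a joint would pass 70% of its speed; a pose out of reach is approached as far as the arm can. A call with a gripper value outside its range is refused whole. "claw" is the finger opening in cm, from 0 to 8.7, set as the call begins (left out, the last holds). The fingers move at their own pace and stop on an object; "squeeze" is the grip in N (left out, the last holds). Time passes only in rows, so rows that repeat a pose let the fingers close. It gives the time, the measured TCP pose, the force and the opening at its end, in the units of the state.
- robot.get_obs(): the state, without advancing time (a new reading comes with each control period).
- robot.camera(name): name is "scene" or "top" or "wrist"; returns a dict with "color" (480x640x3 uint8, red, green, blue), "z_map" (480x640 float32, m along the optical axis (not along the pixel's ray), 0 where there is no reading), "intrinsics" (3x3 intrinsics, pixels), "R" (3x3) and "t" (3): a world point X has camera coordinates R X + t; the wrist camera has in their place "tool_from_camera" (4x4, takes a point from camera to tool coordinates, whose origin is the TCP and whose axes are the flange's). Camera axes: x right, y down, z forward; pixel columns grow to the right and rows downward; lengths in m; the calibration is good to about 2 mm. The wrist camera is an equidistant fisheye: a pixel r from the principal point sees the ray r / f radians off the axis. A picture is of the moment at which its call begins: read the wrist's pose just before it.
- robot.hand_in(): hands the job in, once; it reports no verdict.
Trained networks look in the newest picture that a camera, given by its name, has taken for a name from the list of things; names that differ only in an ending like _2 or _b are one class to them, and where a whole thing is asked for, a point or a joint stands for the part that bears it (a point fixed in the world has none). Each returns a list of dicts, best first, with "p" (0 to 1); they miss things now and then, are a little off and sometimes report something else, mostly with a low value. They report only what shows in the picture. A call takes as long as a camera call. They do not tell look-alikes from the thing itself.
- robot.outline_of(label, camera): "pixels" (480x640 bool, what is visible of it) and "xy" ([column, row] in pixels, amid what is visible of it).
- robot.tip_of(label, camera): "xy" ([column, row] in pixels: a listed point, or the origin of a listed thing).
The state is a dict: "time": time; "q": joint angles; "joint_velocities": joint speeds; "joint_torque": joint torques, N m; "position": TCP position; "tool_rot": TCP orientation; "ft_force": force on the tool from outside, world axes, zero at the start; "moment": the same for the moment, N m; "grip_width": finger opening in m.
Only numpy, scipy, OpenCV 4.12 (cv2) and the standard library are available. Lean on these libraries where they do the work, as an engineer would, in place of code of your own. Each camera call takes 0.05 s, during which the arm holds its last target.

## Working session

There is one attempt and no reset: what is moved stays moved. The work goes in short steps, Python scripts to look and compute and a tool call to move; the robot and the scene stay as the last step left them, time stands still between calls to the robot, and variables do not carry over. Pictures are saved under pics/ and viewed, and the job is handed in when it is done.

Besides the shell and the picture viewer there is one more tool, called after "Call:" by a JSON object that holds its "name" and its "arguments". send_rows: Moves the arm, as the interface text tells. Its arguments: {"type":"object","properties":{"deltas":{"type":"array","items":{"type":"object","properties":{"tx":{"type":"number"},"ty":{"type":"number"},"tz":{"type":"number"},"rx":{"type":"number"},"ry":{"type":"number"},"rz":{"type":"number"}}}},"claw":{"type":"number"},"squeeze":{"type":"number"}},"required":["deltas"]}

```bash
mkdir -p pics; cat > h.py <<'E'
import numpy as np, cv2
from rig import robot
from scipy.spatial.transform import Rotation as Rn
def save(c,n,crop=None,s=1):
    im=c["color"][:,:,::-1]
    if crop: im=im[crop[1]:crop[3],crop[0]:crop[2]]
    if s!=1: im=cv2.resize(im,None,fx=s,fy=s,interpolation=cv2.INTER_CUBIC)
    cv2.imwrite("pics/"+n+".png",im)
def world(c,u,v,d=None,z=None):
    K=c["intrinsics"];R=c["R"];t=c["t"]
    ray=np.array([(u-K[0,2])/K[0,0],(v-K[1,2])/K[1,1],1.])
    o=-R.T@t; w=R.T@ray
    if z is not None: return o+w*(z-o[2])/w[2]
    return o+w*d
def depth(c,u,v,k=2):
    p=c["z_map"][int(v)-k:int(v)+k+1,int(u)-k:int(u)+k+1]; p=p[p>0]
    return np.median(p) if len(p) else np.nan
E
python3 - <<'E'
from h import *
o=robot.get_obs(); print({k:np.round(v,3) for k,v in o.items()})
for n in ["scene","top"]:
    c=robot.camera(n); save(c,n+"1")
    print(n,np.round(c["intrinsics"],1).tolist(),np.round(-c["R"].T@c["t"],3),np.round(c["R"],2).tolist())
    for l in ["scale_grip","hook","hook_tip","bar","basket_foot","fork","hanger","basket","pie","loaf","olives","scale"]:
        for r in robot.tip_of(l,n)[:4]:
            u,v=r["xy"]; print(n,l,round(r["p"],2),np.round(r["xy"],1),np.round(world(c,u,v,d=depth(c,u,v)),3) if 2<u<637 and 2<v<477 else '')
E
```

```text
{'time': np.float64(0.0), 'q': array([ 1.083,  0.528,  1.434, -0.   ,  1.181, -0.178]), 'joint_velocities': array([ 0.   , -0.001, -0.001,  0.002,  0.001,  0.001]), 'joint_torque': array([-1.0000e-03, -4.4004e+01, -1.7659e+01,  6.3000e-02,  5.8000e-02,
       -0.0000e+00]), 'position': array([0.19 , 0.595, 0.186]), 'tool_rot': array([ 0.154,  0.988, -0.001, -0.   ]), 'ft_force': array([-0.171, -0.242, -0.315]), 'moment': array([-0.012, -0.004,  0.039]), 'grip_width': np.float64(0.087)}
scene [[483.5, 0.0, 314.6], [0.0, 483.5, 243.9], [0.0, 0.0, 1.0]] [ 1.146 -0.305  0.83 ] [[0.57, 0.82, 0.0], [0.57, -0.4, -0.71], [-0.59, 0.41, -0.7]]
scene scale_grip 0.89 [367.3 199.1] [0.565 0.236 0.191]
scene hook 0.63 [363.8 245.4] [0.557 0.247 0.043]
scene hook_tip 0.66 [161.4 321.9] [ 0.524 -0.226  0.078]
scene hook_tip 0.61 [233.9 446.5] [ 0.798 -0.222  0.042]
scene hook_tip 0.46 [365.8 242.1] [0.522 0.285 0.004]
scene bar 0.6 [149.8 286.6] [ 0.465 -0.216  0.118]
scene basket_foot 0.82 [163.  321.2] [ 0.505 -0.22   0.055]
scene fork 0.98 [285.2 152.8] [ 0.076  0.336 -0.   ]
scene fork 0.88 [433
[... 849 characters left out ...]
6]
top basket_foot 0.79 [431.7 288.3] [ 0.451 -0.201  0.041]
top fork 0.8 [173.1 331.2] [0.317 0.494 0.01 ]
top fork 0.65 [261.2 236.3] [0.553 0.245 0.191]
top fork 0.63 [180.9 233.4] [0.587 0.493 0.003]
top fork 0.6 [268.3 354.5] [0.262 0.233 0.013]
top hanger 0.96 [197.8 243.8] [0.558 0.441 0.013]
top hanger 0.86 [195.4 331.5] [0.318 0.433 0.013]
top hanger 0.85 [276.5 352.2] [0.269 0.212 0.012]
top hanger 0.75 [267.2 246. ] [0.543 0.239 0.108]
top basket 0.95 [431.8 286.2] [ 0.457 -0.203  0.032]
top pie 0.72 [436.1 174.1] [ 0.769 -0.214  0.042]
top loaf 0.56 [290.8 175.1] [0.741 0.187 0.084]
top olives 0.63 [349.5 323.5] [0.351 0.018 0.041]
top scale 0.61 [263.3 238.7] [0.547 0.24  0.192]
```

View pics/scene1.png

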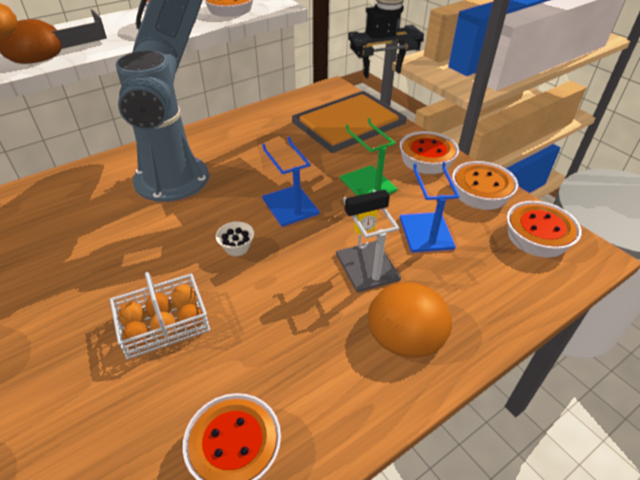

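View pics/top1.png

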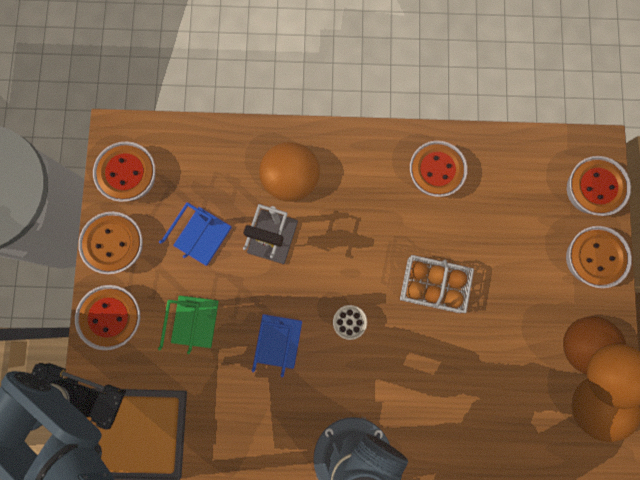

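```bash
python3 - <<'E'
from h import *
c=robot.camera("scene"); save(c,"sc_scale",(290,120,490,290),4); save(c,"sc_basket",(70,230,250,380),4)
c=robot.camera("top"); 
a=c["color"][180:300,200:320,::-1]; b=c["color"][220:340,370:490,::-1]
cv2.imwrite("pics/top_pair.png",cv2.resize(np.hstack([a,b]),None,fx=3.3,fy=3.3,interpolation=cv2.INTER_CUBIC))
# grip points: depth-based heights 0.165..0.2
def cloud(c):
    v,u=np.mgrid[:480,:640]; d=c["z_map"];K=c["intrinsics"]
    P=np.stack([(u-K[0,2])/K[0,0]*d,(v-K[1,2])/K[1,1]*d,d],-1)
    return (P-c["t"])@c["R"]
W=cloud(c); col=c["color"].astype(int)
m=(W[...,2]>.17)&(W[...,2]<.21)&(abs(W[...,0]-.56)<.1)&(abs(W[...,1]-.24)<.1)
p=W[m]; print("grip",len(p),p.mean(0),p.min(0),p.max(0)); 
r=cv2.minAreaRect(p[:,:2].astype(np.float32)); print(r)
m=(W[...,2]>.10)&(W[...,2]<.13)&(abs(W[...,0]-.46)<.12)&(abs(W[...,1]+.21)<.12)
p=W[m]; print("bar",len(p),p.mean(0),p.min(0),p.max(0)); print(cv2.minAreaRect(p[:,:2].astype(np.float32)))
print(cv2.fitLine(p[:,:2].astype(np.float32),cv2.DIST_HUBER,0,.01,.01).ravel())
m=(W[...,2]>.02)&(W[...,2]<.10)&(abs(W[...,0]-.46)<.12)&(abs(W[...,1]+.21)<.13)
p=W[m]; print("basket",cv2.minAreaRect(p[:,:2].astype(np.float32)))
E
```

```text
grip 452 [0.55554325 0.24192684 0.18920316] [0.53344954 0.19524595 0.17015858] [0.58012455 0.29025618 0.19767268]
((0.5569658875465393, 0.24256235361099243), (0.09586916118860245, 0.026372771710157394), 74.46106719970703)
bar 127 [ 0.45978488 -0.21344406  0.11547812] [ 0.4114526  -0.22460279  0.10002034] [ 0.51233509 -0.20119979  0.12389894]
((0.46181055903434753, -0.21425046026706696), (0.008287789300084114, 0.10203671455383301), 79.0816879272461)
[ 0.98299056 -0.18365616  0.45978487 -0.21344405]
basket ((0.4620445966720581, -0.21453553438186646), (0.17250321805477142, 0.12319452315568924), 78.97367858886719)
```

View pics/sc_scale.png

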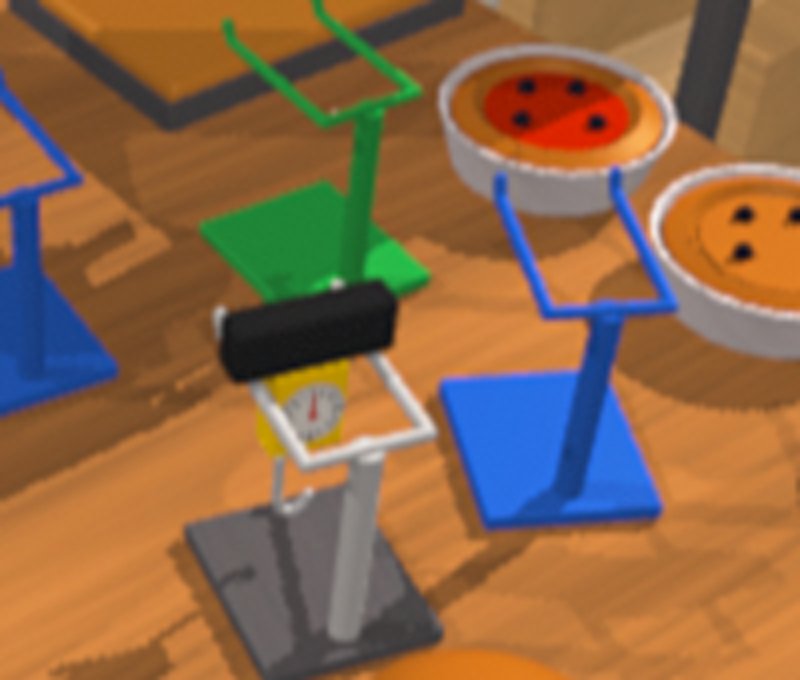

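View pics/sc_basket.png

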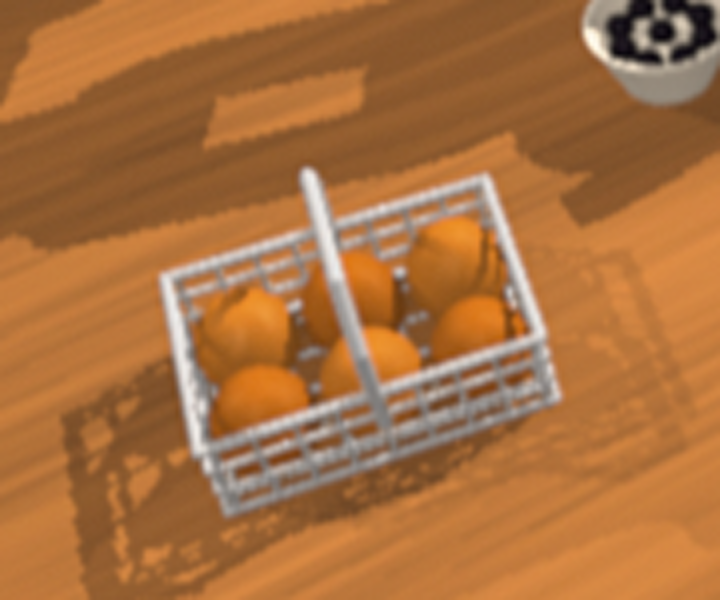

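View pics/top_pair.png

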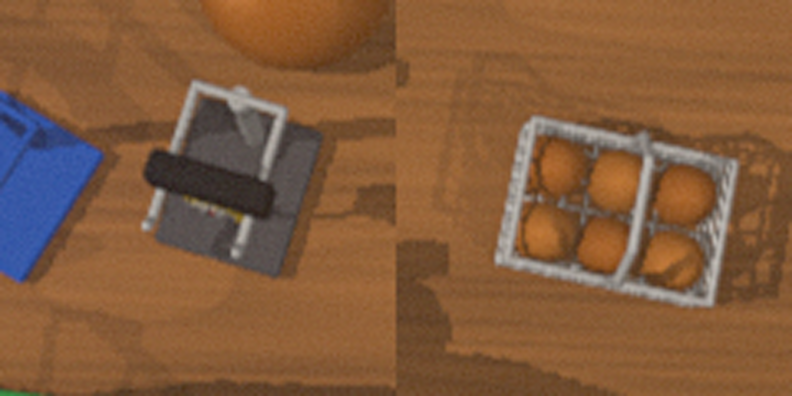

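The meant stand is the unpainted grey one carrying the scale: scene (358,260), top (267,246). The others at top (198,244), (276,352) and (195,331) are blue, blue and green. The crop also shows the post on the +x side and the hook open towards world +y.

```bash
cat >> h.py <<'E'
def delta(x,y,z,yaw_y_deg,verbose=True):
    """target tool-down with tool y axis at yaw; returns tool-frame shift cm and rotvec"""
    o=robot.get_obs(); R=Rn.from_quat(o["tool_rot"])
    a=np.radians(yaw_y_deg); yv=np.array([np.cos(a),np.sin(a),0]); zv=np.array([0,0,-1.]); xv=np.cross(yv,zv)
    Rt=Rn.from_matrix(np.stack([xv,yv,zv],1))
    d=R.inv().apply(np.array([x,y,z])-o["position"])*100; r=(R.inv()*Rt).as_rotvec()
    print("delta cm",np.round(d,2),"rot",np.round(r,3)," at",np.round(o["position"],4),"t",round(float(o["time"]),2),"F",np.round(o["ft_force"],2))
E
python3 - <<'E'
from h import *
delta(.557,.2425,.30,-15.5)
E
```

```text
delta cm [-45.7  -22.47 -11.26] rot [-0.     0.     1.533]  at [0.1899 0.5954 0.1873] t 1.4 F [ 0.25 -0.6  -0.16]
```

Call:
{"name": "send_rows", "arguments": {"deltas": [{"tz":-2,"rz":0.12},{"tz":-5,"rz":0.24},{"tz":-8,"rz":0.36},{"tz":-11,"rz":0.48},{"tz":-12,"rz":0.6}], "claw": 8.7, "squeeze": 35}}

```text
schema error: expected keys tx, ty, tz, rx, ry, rz
```

```bash
python3 - <<'E'
from h import *
delta(.557,.2425,.30,-15.5)
E
```

```text
delta cm [-45.7  -22.47 -11.26] rot [-0.     0.     1.533]  at [0.1899 0.5954 0.1873] t 1.4 F [ 0.25 -0.6  -0.16]
```

Call:
{"name": "send_rows", "arguments": {"deltas": [{"tx":0,"ty":0,"tz":-2,"rx":0,"ry":0,"rz":0.12},{"tx":0,"ty":0,"tz":-5,"rx":0,"ry":0,"rz":0.24},{"tx":0,"ty":0,"tz":-8,"rx":0,"ry":0,"rz":0.36},{"tx":-2,"ty":-1,"tz":-11,"rx":0,"ry":0,"rz":0.48},{"tx":-5,"ty":-2.5,"tz":-12,"rx":0,"ry":0,"rz":0.6}], "claw": 8.7, "squeeze": 35}}

```text
time: 1.82
position: [0.2298, 0.5598, 0.3125]
tool_rot: [0.44, 0.898, 0.005, -0.0]
ft_force: [1.1, 0.6, 0.2]
grip_width: 0.0869
```

```bash
python3 - <<'E'
from h import *
delta(.557,.2425,.30,-15.5)
E
```

```text
delta cm [-45.13   6.37   1.1 ] rot [ 0.006 -0.008  0.931]  at [0.2298 0.5598 0.3125] t 1.82 F [1.14 0.64 0.17]
```

Call:
{"name": "send_rows", "arguments": {"deltas": [{"tx":-4,"ty":0.6,"tz":0,"rx":0,"ry":0,"rz":0.12},{"tx":-8,"ty":1.1,"tz":0,"rx":0,"ry":0,"rz":0.24},{"tx":-12,"ty":1.7,"tz":0,"rx":0,"ry":0,"rz":0.36},{"tx":-16,"ty":2.3,"tz":0,"rx":0,"ry":0,"rz":0.48},{"tx":-20,"ty":2.8,"tz":0,"rx":0,"ry":0,"rz":0.6}]}}

```text
time: 2.23
position: [0.3761, 0.4145, 0.3076]
tool_rot: [0.687, 0.727, 0.0, 0.0]
ft_force: [0.3, 0.3, 0.3]
grip_width: 0.0873
```

```bash
python3 - <<'E'
from h import *
delta(.557,.2425,.30,-15.5)
E
```

```text
delta cm [-18.19  17.09   0.76] rot [ 0.    -0.     0.327]  at [0.3761 0.4145 0.3076] t 2.23 F [0.27 0.34 0.29]
```

Call:
{"name": "send_rows", "arguments": {"deltas": [{"tx":-2.7,"ty":2.6,"tz":0,"rx":0,"ry":0,"rz":0.1},{"tx":-5.5,"ty":5.2,"tz":0,"rx":0,"ry":0,"rz":0.2},{"tx":-8.2,"ty":7.8,"tz":0,"rx":0,"ry":0,"rz":0.3},{"tx":-11,"ty":10.4,"tz":0,"rx":0,"ry":0,"rz":0.327},{"tx":-13.7,"ty":12.9,"tz":0,"rx":0,"ry":0,"rz":0.327}]}}

```text
time: 2.65
position: [0.5135, 0.2855, 0.3075]
tool_rot: [0.795, 0.607, 0.0, 0.0]
ft_force: [0.3, 0.4, -0.0]
grip_width: 0.0871
```

```bash
python3 - <<'E'
from h import *
delta(.557,.2425,.26,-15.5)
E
```

```text
delta cm [-3.    5.33  4.75] rot [ 0.    -0.     0.004]  at [0.5135 0.2855 0.3075] t 2.65 F [ 0.26  0.39 -0.04]
```

Call:
{"name": "send_rows", "arguments": {"deltas": [{"tx":-1,"ty":1.8,"tz":0,"rx":0,"ry":0,"rz":0.004},{"tx":-2,"ty":3.6,"tz":0,"rx":0,"ry":0,"rz":0.004},{"tx":-3,"ty":5.3,"tz":1,"rx":0,"ry":0,"rz":0.004},{"tx":-3,"ty":5.3,"tz":3,"rx":0,"ry":0,"rz":0.004},{"tx":-3,"ty":5.3,"tz":4.7,"rx":0,"ry":0,"rz":0.004}]}}

```text
time: 3.07
position: [0.5568, 0.243, 0.2599]
tool_rot: [0.796, 0.605, 0.001, 0.0]
ft_force: [-0.5, 0.5, -0.5]
grip_width: 0.0868
```

```bash
python3 - <<'E'
from h import *
delta(.557,.2425,.157,-15.5)
o=robot.get_obs(); c=robot.camera("wrist"); save(c,"w1"); print(c["tool_from_camera"],c["intrinsics"])
print(robot.tip_of("scale_grip","wrist")[:2],robot.tip_of("fork","wrist")[:3])
E
```

```text
delta cm [-0.05  0.02 10.29] rot [ 0.001 -0.001 -0.001]  at [0.5568 0.243  0.2599] t 3.07 F [-0.52  0.46 -0.48]
[[-9.47495002e-04 -9.67951957e-01 -2.51133652e-01  6.94761813e-02]
 [ 9.99999450e-01 -1.03000536e-03  1.97111071e-04 -2.05962560e-04]
 [-4.49463055e-04 -2.51133327e-01  9.67952401e-01 -1.97764816e-01]
 [ 0.00000000e+00  0.00000000e+00  0.00000000e+00  1.00000000e+00]] [[371.64829954   0.         317.31669614]
 [  0.         371.64829954 241.11196361]
 [  0.           0.           1.        ]]
[{'xy': [319.9, 233.7], 'p': 0.94}] [{'xy': [248.6, 0.0], 'p': 0.84}]
```

View pics/w1.png

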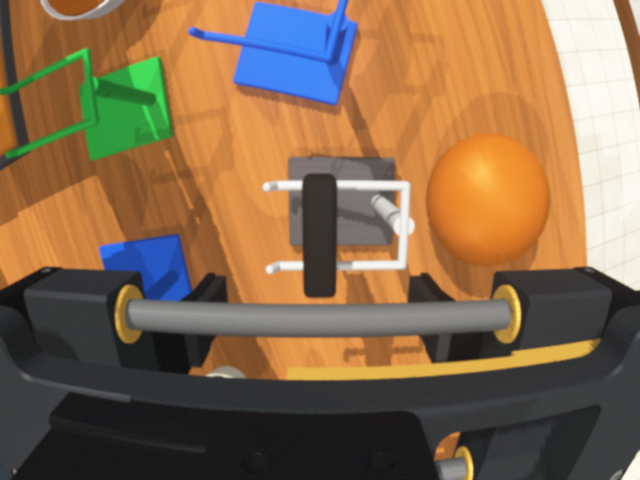

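```bash
cat >> h.py <<'E'
def wray(c,o,u,v,z):
    K=c["intrinsics"]; T=c["tool_from_camera"]
    dx,dy=u-K[0,2],v-K[1,2]; r=np.hypot(dx,dy)+1e-9; th=r/K[0,0]
    d=np.array([dx/r*np.sin(th),dy/r*np.sin(th),np.cos(th)])
    R=Rn.from_quat(o["tool_rot"]); w=R.apply(T[:3,:3]@d); p=R.apply(T[:3,3])+o["position"]
    return p+w*(z-p[2])/w[2]
E
python3 - <<'E'
from h import *
o=robot.get_obs(); c=robot.camera("wrist")
g=c["color"][150:310,290:350].astype(int); m=(g.max(2)<60).astype(np.uint8)
n,l,s,ce=cv2.connectedComponentsWithStats(m); k=1+np.argmax(s[1:,4]); print(s[k],ce[k])
x,y,w,h=s[k][:4]
for uv in [(290+x,150+y),(290+x+w,150+y),(290+x,150+y+h),(290+x+w,150+y+h)]: print(uv,np.round(wray(c,o,*uv,.191),4))
for uv in [(320,235)]: print(wray(c,o,*uv,.191))
E
```

```text
[  17   25   34  122 3216] [34.08177861 91.74533582]
(np.int32(307), np.int32(175)) [0.5601 0.2933 0.191 ]
(np.int32(341), np.int32(175)) [0.5836 0.2869 0.191 ]
(np.int32(307), np.int32(297)) [0.5346 0.2033 0.191 ]
(np.int32(341), np.int32(297)) [0.56   0.1963 0.191 ]
[0.5573699 0.2483151 0.191    ]
```

Call:
{"name": "send_rows", "arguments": {"deltas": [{"tx":0.1,"ty":0.1,"tz":2,"rx":0,"ry":0,"rz":0},{"tx":0.1,"ty":0.1,"tz":5,"rx":0,"ry":0,"rz":0},{"tx":0.1,"ty":0.1,"tz":8,"rx":0,"ry":0,"rz":0},{"tx":0.1,"ty":0.1,"tz":9.8,"rx":0,"ry":0,"rz":0},{"tx":0.1,"ty":0.1,"tz":10.3,"rx":0,"ry":0,"rz":0}]}}

```text
time: 3.68
position: [0.5552, 0.245, 0.1554]
tool_rot: [0.795, 0.606, -0.002, -0.001]
ft_force: [0.1, 0.0, 0.4]
grip_width: 0.087
```

Call:
{"name": "send_rows", "arguments": {"deltas": [{"tx":0,"ty":0,"tz":0,"rx":0,"ry":0,"rz":0},{"tx":0,"ty":0,"tz":0,"rx":0,"ry":0,"rz":0},{"tx":0,"ty":0,"tz":0,"rx":0,"ry":0,"rz":0},{"tx":0,"ty":0,"tz":0,"rx":0,"ry":0,"rz":0},{"tx":0,"ty":0,"tz":0,"rx":0,"ry":0,"rz":0}], "claw": 4.0}}

```text
time: 4.1
position: [0.5577, 0.2453, 0.1589]
tool_rot: [0.795, 0.606, 0.001, 0.001]
ft_force: [-0.3, 0.3, -0.5]
grip_width: 0.0615
```

Call:
{"name": "send_rows", "arguments": {"deltas": [{"tx":0,"ty":0,"tz":0,"rx":0,"ry":0,"rz":0},{"tx":0,"ty":0,"tz":0,"rx":0,"ry":0,"rz":0},{"tx":0,"ty":0,"tz":0,"rx":0,"ry":0,"rz":0},{"tx":0,"ty":0,"tz":0,"rx":0,"ry":0,"rz":0},{"tx":0,"ty":0,"tz":0,"rx":0,"ry":0,"rz":0}], "claw": 1.5}}

```text
time: 4.52
position: [0.5567, 0.245, 0.1573]
tool_rot: [0.796, 0.606, -0.0, -0.0]
ft_force: [-0.3, -0.2, 0.4]
grip_width: 0.0286
```

```bash
python3 - <<'E'
from h import *
o=robot.get_obs();print({k:np.round(v,4) for k,v in o.items()})
c=robot.camera("scene"); save(c,"s2",(290,100,490,290),4)
E
```

```text
{'time': np.float64(4.5167), 'q': array([0.231 , 0.5394, 1.5068, 0.    , 1.0955, 0.5   ]), 'joint_velocities': array([-0.0013,  0.003 ,  0.0011, -0.0001, -0.0011,  0.0006]), 'joint_torque': array([ 5.20000e-03, -4.33740e+01, -1.64887e+01,  7.55000e-02,
       -3.50000e-03,  1.00000e-04]), 'position': array([0.5567, 0.245 , 0.1573]), 'tool_rot': array([ 0.7956,  0.6059, -0.    , -0.    ]), 'ft_force': array([-0.3246, -0.1551,  0.3724]), 'moment': array([-0.0987,  0.0425,  0.0004]), 'grip_width': np.float64(0.0286)}
```

View pics/s2.png

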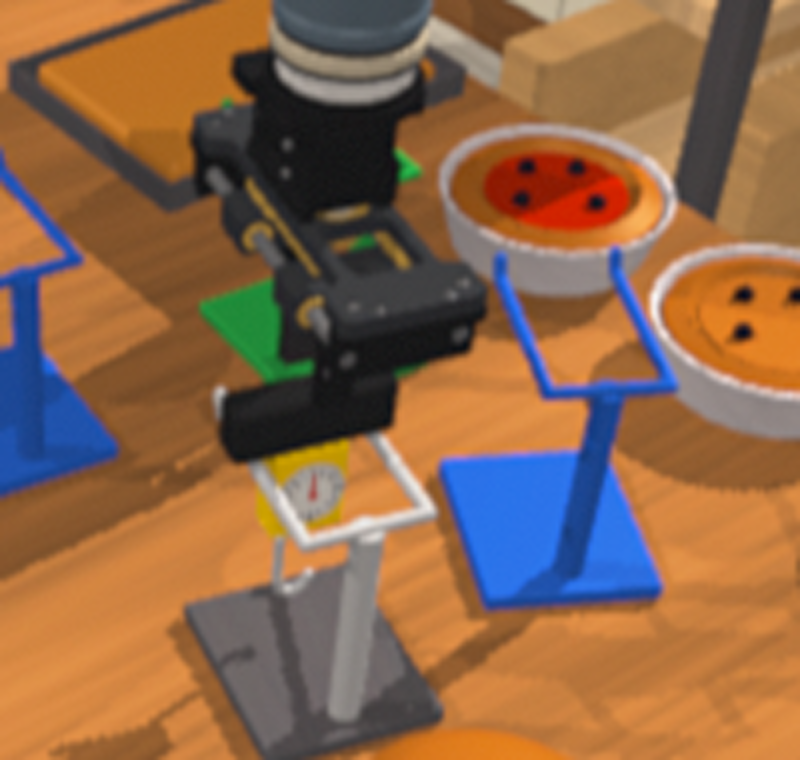

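Call:
{"name": "send_rows", "arguments": {"deltas": [{"tx":0,"ty":0,"tz":0,"rx":0,"ry":0,"rz":0},{"tx":0,"ty":0,"tz":0,"rx":0,"ry":0,"rz":0},{"tx":0,"ty":0,"tz":0,"rx":0,"ry":0,"rz":0},{"tx":0,"ty":0,"tz":0,"rx":0,"ry":0,"rz":0},{"tx":0,"ty":0,"tz":0,"rx":0,"ry":0,"rz":0}]}}

```text
time: 4.98
position: [0.5567, 0.245, 0.1573]
tool_rot: [0.796, 0.606, -0.0, -0.0]
ft_force: [-0.9, -0.7, 0.1]
grip_width: 0.0154
```

Call:
{"name": "send_rows", "arguments": {"deltas": [{"tx":0,"ty":0,"tz":-0.3,"rx":0,"ry":0,"rz":0},{"tx":0,"ty":0,"tz":-0.8,"rx":0,"ry":0,"rz":0},{"tx":0,"ty":0,"tz":-1.4,"rx":0,"ry":0,"rz":0},{"tx":0,"ty":0,"tz":-1.8,"rx":0,"ry":0,"rz":0},{"tx":0,"ty":0,"tz":-2,"rx":0,"ry":0,"rz":0}]}}

```text
time: 5.4
position: [0.5574, 0.2452, 0.1787]
tool_rot: [0.796, 0.606, 0.001, 0.0]
ft_force: [0.5, -1.4, -0.3]
grip_width: 0.0151
```

```bash
python3 - <<'E'
from h import *
o=robot.get_obs();print({k:np.round(v,4) for k,v in o.items()})
c=robot.camera("scene"); save(c,"s3",(290,100,490,290),4)
E
```

```text
{'time': np.float64(5.4), 'q': array([0.2311, 0.5145, 1.4855, 0.    , 1.1395, 0.5   ]), 'joint_velocities': array([-0.0006, -0.0189, -0.0156, -0.0011,  0.0474,  0.0011]), 'joint_torque': array([ 8.50000e-03, -4.25734e+01, -1.69780e+01,  7.54000e-02,
        6.70000e-03, -8.00000e-04]), 'position': array([0.5574, 0.2452, 0.1787]), 'tool_rot': array([7.955e-01, 6.059e-01, 1.000e-03, 4.000e-04]), 'ft_force': array([ 0.4745, -1.396 , -0.3181]), 'moment': array([-0.0872,  0.0494, -0.0315]), 'grip_width': np.float64(0.0151)}
```

View pics/s3.png

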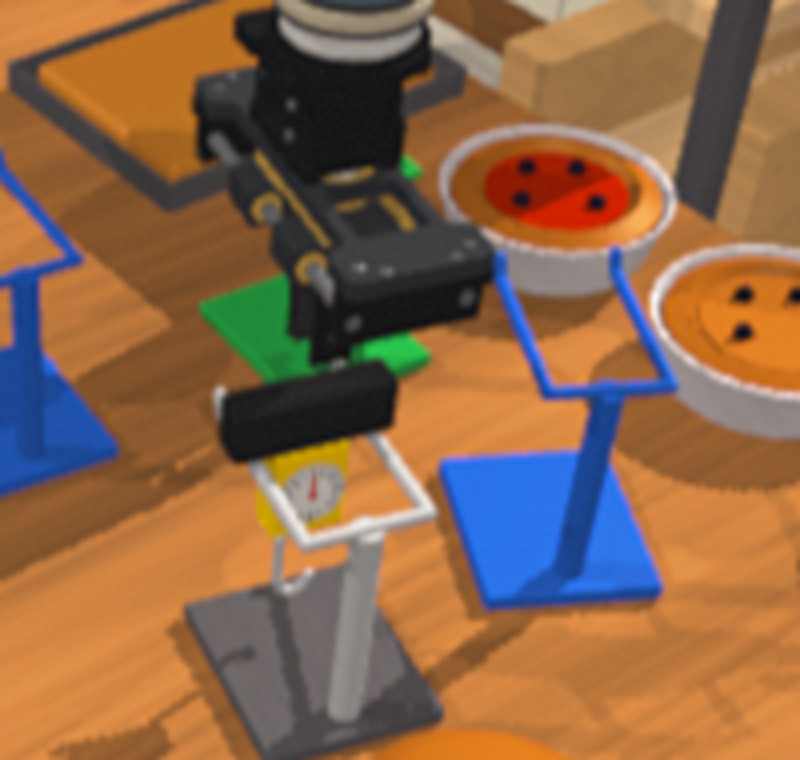

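```bash
python3 - <<'E'
from h import *
c=robot.camera("scene")
im=c["color"][140:240,320:440,::-1].astype(float)/255
im=np.clip(im**0.45,0,1)*255
cv2.imwrite("pics/s4.png",cv2.resize(im.astype(np.uint8),None,fx=6,fy=6,interpolation=cv2.INTER_CUBIC)[:600])
v,u=np.mgrid[:480,:640]; d=c["z_map"];K=c["intrinsics"]
P=np.stack([(u-K[0,2])/K[0,0]*d,(v-K[1,2])/K[1,1]*d,d],-1); W=(P-c["t"])@c["R"]
for vv in range(182,216,3): print(vv,[np.round(W[vv,x],3).tolist() for x in (360,372,380)])
E
```

```text
182 [[0.336, 0.417, 0.015], [0.626, 0.187, 0.294], [0.634, 0.2, 0.293]]
185 [[0.345, 0.409, 0.014], [0.57, 0.241, 0.228], [0.635, 0.199, 0.287]]
188 [[0.354, 0.402, 0.012], [0.572, 0.24, 0.222], [0.396, 0.437, 0.023]]
191 [[0.363, 0.394, 0.011], [0.385, 0.418, 0.015], [0.562, 0.273, 0.193]]
194 [[0.542, 0.235, 0.19], [0.559, 0.253, 0.193], [0.571, 0.265, 0.195]]
197 [[0.553, 0.226, 0.193], [0.568, 0.247, 0.193], [0.575, 0.262, 0.191]]
200 [[0.56, 0.221, 0.192], [0.572, 0.244, 0.189], [0.576, 0.263, 0.183]]
203 [[0.564, 0.218, 0.188], [0.57, 0.246, 0.179], [0.575, 0.264, 0.174]]
206 [[0.563, 0.22, 0.178], [0.571, 0.246, 0.171], [0.577, 0.264, 0.167]]
209 [[0.564, 0.219, 0.171], [0.572, 0.246, 0.164], [0.447, 0.395, 0.005]]
212 [[0.563, 0.221, 0.161], [0.57, 0.249, 0.152], [0.454, 0.389, 0.002]]
215 [[0.564, 0.221, 0.154], [0.573, 0.248, 0.146], [0.464, 0.381, 0.003]]
```

View pics/s4.png

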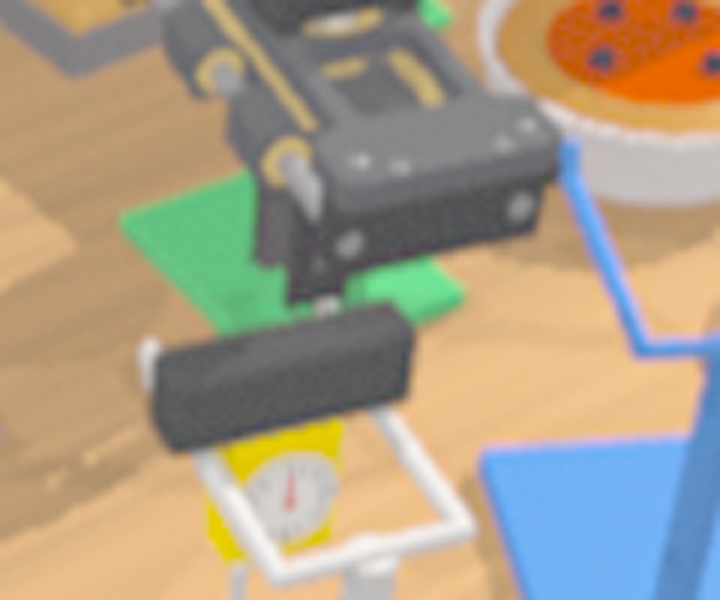

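```bash
python3 - <<'E'
from h import *
o=robot.get_obs(); print(o["position"],o["q"])
c=robot.camera("scene")
v,u=np.mgrid[:480,:640]; d=c["z_map"];K=c["intrinsics"]
P=np.stack([(u-K[0,2])/K[0,0]*d,(v-K[1,2])/K[1,1]*d,d],-1); W=(P-c["t"])@c["R"]
R=Rn.from_quat(o["tool_rot"]); T=R.inv().apply((W-o["position"]).reshape(-1,3)).reshape(W.shape)
m=(np.abs(T[...,0])<.12)&(np.abs(T[...,1])<.12)&(T[...,2]<0.06)&(T[...,2]>-.3)
for a in np.arange(-.2,.06,.01):
    k=m&(T[...,2]>=a)&(T[...,2]<a+.01); 
    if k.sum(): q=T[k]; print(round(a,3),k.sum(),np.round(np.percentile(q[:,0],[2,50,98]),3),np.round(np.percentile(q[:,1],[2,50,98]),3))
for uu in range(355,400,3): print(uu,[ (vv,np.round(T[vv,uu],3).tolist()) for vv in range(180,196,3)])
c=robot.camera("wrist"); save(c,"w4")
E
```

```text
[0.55721379 0.24515305 0.17823391] [2.31093140e-01 5.14901514e-01 1.48610206e+00 3.50006628e-05
 1.13891656e+00 5.00029212e-01]
-0.2 83 [-0.037 -0.019  0.031] [-0.037  0.014  0.018]
-0.19 133 [-0.023 -0.003  0.021] [-0.006  0.013  0.018]
-0.18 152 [-0.023 -0.007  0.024] [-0.046  0.012  0.017]
-0.17 183 [-0.023 -0.013  0.024] [-0.047  0.012  0.017]
-0.16 303 [-0.033 -0.018  0.025] [-0.086  0.013  0.092]
-0.15 1020 [-0.037 -0.011  0.033] [-0.091  0.06   0.095]
-0.14 404 [-0.037 -0.015  0.033] [-0.082  0.033  0.094]
-0.13 451 [-0.038 -0.029  0.03 ] [-0.082  0.024  0.088]
-0.12 301 [-0.038 -0.02   0.033] [-0.082  0.083  0.088]
-0.11 63 [-0.036 -0.01   0.035] [-0.082  0.085  0.087]
-0.09 8 [-0.012 -0.011 -0.008] [0.005 0.017 0.021]
-0.08 19 [-0.011 -0.009 -0.006] [-0.008  0.017  0.021]
-0.07 36 [-0.011 -0.008 -0.003] [-0.017 -0.009  0.018]
-0.06 44 [-0.011 -0.009 -0.002] [-0.016 -0.008  0.018]
-0.05 56 [-0.011 -0.006  0.01 ] [-0.016  0.014  0.017]
-0.04 19 [-0.011 -0.005  0.01 ] [-0.017  0.013  0.015]
-0.02 360 [-0.049 -0.005  0.04 ] [-0.009  0.004  0.015]
-0.01 174 [-0.051 -0.011  0.041]
[... 2523 characters left out ...]
7, -0.109]), (186, [0.172, -0.218, 0.164]), (189, [0.165, -0.204, 0.162]), (192, [0.164, -0.2, 0.17]), (195, [0.04, 0.013, -0.013])]
391 [(180, [-0.003, 0.089, -0.116]), (183, [0.184, -0.225, 0.162]), (186, [0.18, -0.216, 0.165]), (189, [0.174, -0.203, 0.164]), (192, [0.172, -0.198, 0.17]), (195, [0.17, -0.193, 0.176])]
394 [(180, [0.007, 0.083, -0.11]), (183, [0.202, -0.239, 0.176]), (186, [0.189, -0.214, 0.166]), (189, [0.184, -0.205, 0.168]), (192, [0.184, -0.203, 0.177]), (195, [0.178, -0.191, 0.177])]
397 [(180, [0.011, 0.087, -0.112]), (183, [0.21, -0.236, 0.177]), (186, [0.203, -0.223, 0.175]), (189, [0.193, -0.204, 0.17]), (192, [0.193, -0.201, 0.178]), (195, [0.185, -0.186, 0.175])]
```

View pics/w4.png

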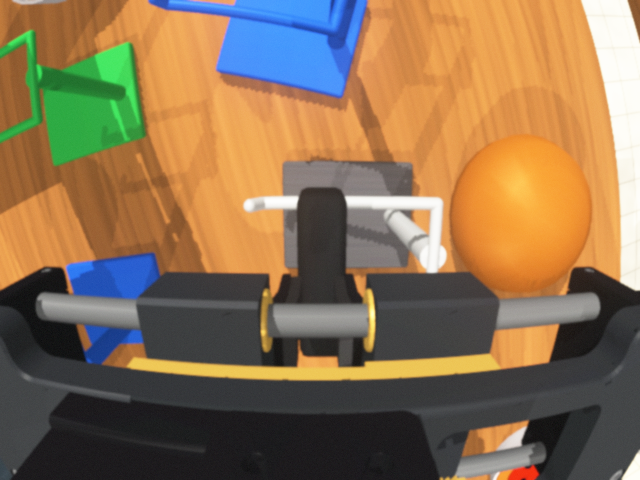

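The reported TCP lies about 38 mm beyond the real fingertips. The scene depth puts the finger ends at tool z ≈ −0.038, so they closed just above the grip without touching it. I'll reopen and go lower with that offset, watching the force.

Call:
{"name": "send_rows", "arguments": {"deltas": [{"tx":-0.2,"ty":0,"tz":0,"rx":0,"ry":0,"rz":0},{"tx":-0.4,"ty":0,"tz":0,"rx":0,"ry":0,"rz":0},{"tx":-0.4,"ty":0,"tz":0,"rx":0,"ry":0,"rz":0},{"tx":-0.4,"ty":0,"tz":0,"rx":0,"ry":0,"rz":0},{"tx":-0.4,"ty":0,"tz":0,"rx":0,"ry":0,"rz":0}], "claw": 6.5}}

```text
time: 6.02
position: [0.5556, 0.2411, 0.1772]
tool_rot: [0.796, 0.606, -0.0, -0.0]
ft_force: [0.2, 0.8, 0.8]
grip_width: 0.0404
```

Call:
{"name": "send_rows", "arguments": {"deltas": [{"tx":0,"ty":0,"tz":0,"rx":0,"ry":0,"rz":0},{"tx":0,"ty":0,"tz":0,"rx":0,"ry":0,"rz":0},{"tx":0,"ty":0,"tz":0,"rx":0,"ry":0,"rz":0},{"tx":0,"ty":0,"tz":0,"rx":0,"ry":0,"rz":0},{"tx":0,"ty":0,"tz":0,"rx":0,"ry":0,"rz":0}]}}

```text
time: 6.43
position: [0.5557, 0.2412, 0.1774]
tool_rot: [0.796, 0.606, 0.0, 0.0]
ft_force: [0.1, -0.2, -0.3]
grip_width: 0.0636
```

Call:
{"name": "send_rows", "arguments": {"deltas": [{"tx":0,"ty":0,"tz":0.5,"rx":0,"ry":0,"rz":0},{"tx":0,"ty":0,"tz":1,"rx":0,"ry":0,"rz":0},{"tx":0,"ty":0,"tz":1.5,"rx":0,"ry":0,"rz":0},{"tx":0,"ty":0,"tz":2,"rx":0,"ry":0,"rz":0},{"tx":0,"ty":0,"tz":2.5,"rx":0,"ry":0,"rz":0}]}}

```text
time: 6.85
position: [0.5554, 0.2411, 0.1515]
tool_rot: [0.796, 0.606, -0.0, -0.0]
ft_force: [-0.3, 0.4, 0.7]
grip_width: 0.0649
```

```bash
python3 - <<'E'
from h import *
o=robot.get_obs();print({k:np.round(v,4) for k,v in o.items()})
c=robot.camera("scene"); 
im=c["color"][140:240,320:440,::-1].astype(float)/255
cv2.imwrite("pics/s5.png",cv2.resize((im**.45*255).astype(np.uint8),None,fx=6,fy=6,interpolation=cv2.INTER_CUBIC))
E
```

```text
{'time': np.float64(6.85), 'q': array([ 0.2251,  0.5432,  1.5189, -0.    ,  1.0802,  0.4942]), 'joint_velocities': array([ 0.0003,  0.0733,  0.0543,  0.0004, -0.1303, -0.0004]), 'joint_torque': array([ 1.16000e-02, -4.36129e+01, -1.63243e+01,  7.48000e-02,
        8.61000e-02, -1.00000e-04]), 'position': array([0.5554, 0.2411, 0.1515]), 'tool_rot': array([ 7.955e-01,  6.059e-01, -3.000e-04, -2.000e-04]), 'ft_force': array([-0.3325,  0.4289,  0.7012]), 'moment': array([-0.0561,  0.1013, -0.025 ]), 'grip_width': np.float64(0.0649)}
```

View pics/s5.png

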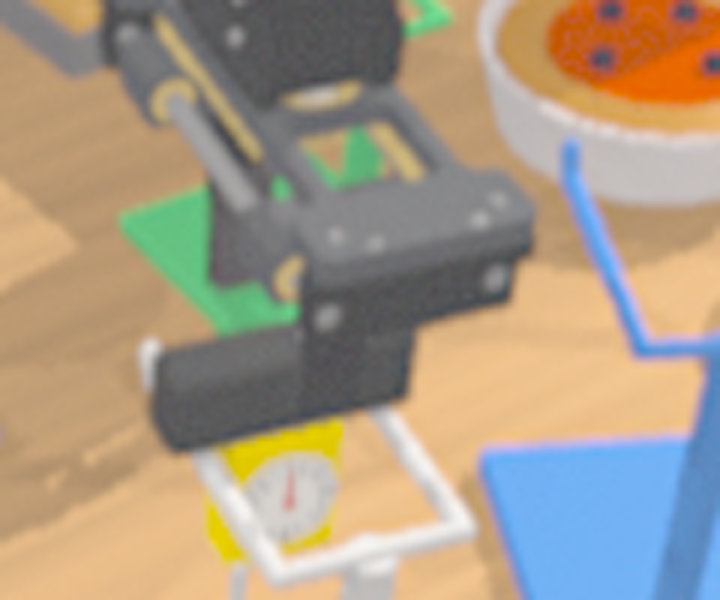

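Call:
{"name": "send_rows", "arguments": {"deltas": [{"tx":0,"ty":0,"tz":0.8,"rx":0,"ry":0,"rz":0},{"tx":0,"ty":0,"tz":1.6,"rx":0,"ry":0,"rz":0},{"tx":0,"ty":0,"tz":2.4,"rx":0,"ry":0,"rz":0},{"tx":0,"ty":0,"tz":2.9,"rx":0,"ry":0,"rz":0},{"tx":0,"ty":0,"tz":3.2,"rx":0,"ry":0,"rz":0}]}}

```text
time: 7.32
position: [0.555, 0.241, 0.1191]
tool_rot: [0.796, 0.606, -0.001, -0.0]
ft_force: [0.6, -0.1, 0.3]
grip_width: 0.0651
```

Call:
{"name": "send_rows", "arguments": {"deltas": [{"tx":0,"ty":0,"tz":0,"rx":0,"ry":0,"rz":0},{"tx":0,"ty":0,"tz":0,"rx":0,"ry":0,"rz":0},{"tx":0,"ty":0,"tz":0,"rx":0,"ry":0,"rz":0},{"tx":0,"ty":0,"tz":0,"rx":0,"ry":0,"rz":0},{"tx":0,"ty":0,"tz":0,"rx":0,"ry":0,"rz":0}], "claw": 3.2}}

```text
time: 7.73
position: [0.556, 0.2412, 0.1208]
tool_rot: [0.796, 0.606, 0.0, 0.0]
ft_force: [-0.8, -1.1, 0.8]
grip_width: 0.0395
```

Call:
{"name": "send_rows", "arguments": {"deltas": [{"tx":0,"ty":0,"tz":0,"rx":0,"ry":0,"rz":0},{"tx":0,"ty":0,"tz":0,"rx":0,"ry":0,"rz":0},{"tx":0,"ty":0,"tz":0,"rx":0,"ry":0,"rz":0},{"tx":0,"ty":0,"tz":0,"rx":0,"ry":0,"rz":0},{"tx":0,"ty":0,"tz":0,"rx":0,"ry":0,"rz":0}], "claw": 1.5}}

```text
time: 8.15
position: [0.5562, 0.2412, 0.1207]
tool_rot: [0.796, 0.606, 0.0, 0.0]
ft_force: [0.2, -0.7, 0.6]
grip_width: 0.0258
```

```bash
python3 - <<'E'
from h import *
o=robot.get_obs();print({k:np.round(v,4) for k,v in o.items()})
c=robot.camera("scene"); 
im=c["color"][140:265,320:460,::-1].astype(float)/255
cv2.imwrite("pics/s6.png",cv2.resize((im**.45*255).astype(np.uint8),None,fx=4.8,fy=4.8,interpolation=cv2.INTER_CUBIC))
E
```

```text
{'time': np.float64(8.15), 'q': array([ 2.2500e-01,  5.8240e-01,  1.5454e+00, -1.0000e-04,  1.0127e+00,
        4.9410e-01]), 'joint_velocities': array([-0.0001,  0.0005, -0.0009, -0.0002,  0.0011,  0.0002]), 'joint_torque': array([ 3.37800e-01, -4.30943e+01, -1.43937e+01,  1.83400e-01,
        2.02400e-01,  2.70000e-03]), 'position': array([0.5562, 0.2412, 0.1207]), 'tool_rot': array([7.955e-01, 6.059e-01, 5.000e-04, 3.000e-04]), 'ft_force': array([ 0.2233, -0.6502,  0.5735]), 'moment': array([-0.1266, -0.1112,  0.0337]), 'grip_width': np.float64(0.0258)}
```

View pics/s6.png

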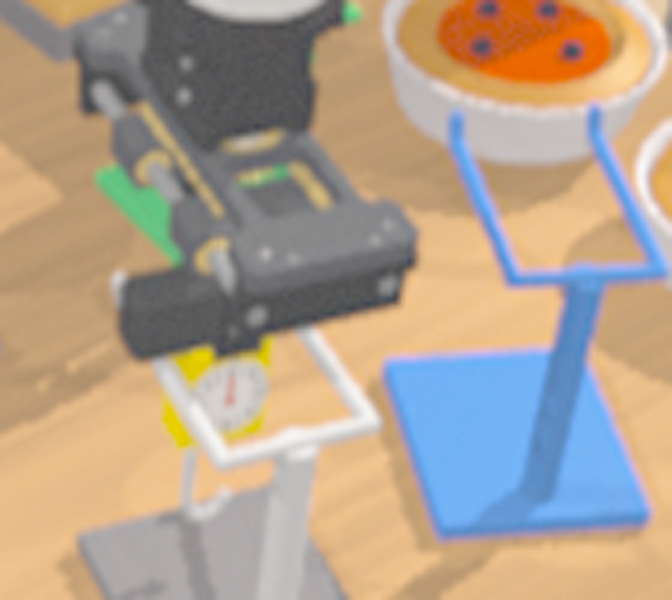

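Call:
{"name": "send_rows", "arguments": {"deltas": [{"tx":0,"ty":0,"tz":0,"rx":0,"ry":0,"rz":0},{"tx":0,"ty":0,"tz":0,"rx":0,"ry":0,"rz":0},{"tx":0,"ty":0,"tz":-0.2,"rx":0,"ry":0,"rz":0},{"tx":0,"ty":0,"tz":-0.5,"rx":0,"ry":0,"rz":0},{"tx":0,"ty":0,"tz":-1,"rx":0,"ry":0,"rz":0}]}}

```text
time: 8.62
position: [0.5542, 0.2409, 0.1295]
tool_rot: [0.796, 0.606, -0.002, -0.001]
ft_force: [-0.8, 0.7, -2.7]
grip_width: 0.0259
```

```bash
python3 - <<'E'
from h import *
o=robot.get_obs();print({k:np.round(o[k],4) for k in ("time","position","ft_force","moment","grip_width")})
c=robot.camera("scene"); 
im=c["color"][140:265,320:460,::-1].astype(float)/255
cv2.imwrite("pics/s7.png",cv2.resize((im**.45*255).astype(np.uint8),None,fx=4.8,fy=4.8,interpolation=cv2.INTER_CUBIC))
E
```

```text
{'time': np.float64(8.6167), 'position': array([0.5542, 0.2409, 0.1295]), 'ft_force': array([-0.7515,  0.7291, -2.7358]), 'moment': array([-0.0697,  0.0868,  0.0163]), 'grip_width': np.float64(0.0259)}
```

View pics/s7.png

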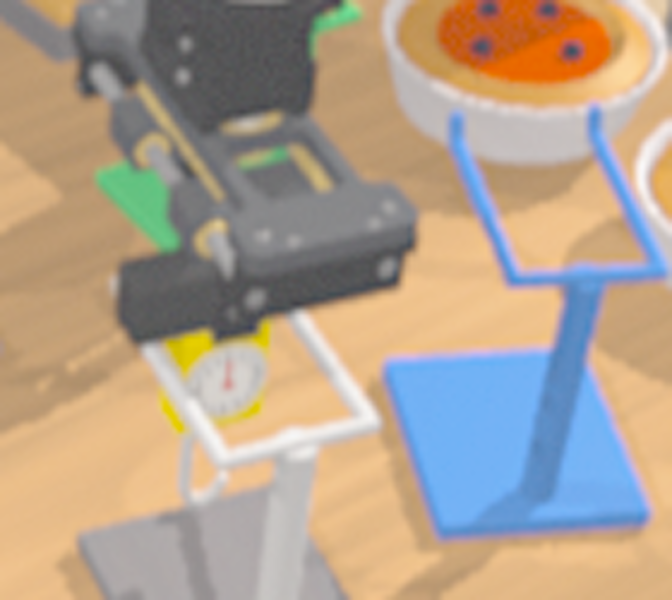

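Call:
{"name": "send_rows", "arguments": {"deltas": [{"tx":0,"ty":0,"tz":-1.5,"rx":0,"ry":0,"rz":0},{"tx":0,"ty":0,"tz":-4,"rx":0,"ry":0,"rz":0},{"tx":0,"ty":0,"tz":-7,"rx":0,"ry":0,"rz":0},{"tx":0,"ty":0,"tz":-10,"rx":0,"ry":0,"rz":0},{"tx":0,"ty":0,"tz":-12.5,"rx":0,"ry":0,"rz":0}]}}

```text
time: 9.08
position: [0.5556, 0.2413, 0.2574]
tool_rot: [0.796, 0.606, 0.0, 0.0]
ft_force: [0.6, 0.1, -3.0]
grip_width: 0.0256
```

Call:
{"name": "send_rows", "arguments": {"deltas": [{"tx":0,"ty":0,"tz":-1,"rx":0,"ry":0,"rz":0},{"tx":-1.5,"ty":0,"tz":-1,"rx":0,"ry":0,"rz":0},{"tx":-4,"ty":0,"tz":-1,"rx":0,"ry":0,"rz":0},{"tx":-7.5,"ty":0,"tz":-1,"rx":0,"ry":0,"rz":0},{"tx":-11,"ty":0,"tz":-1,"rx":0,"ry":0,"rz":0}]}}

```text
time: 9.5
position: [0.524, 0.1338, 0.2632]
tool_rot: [0.795, 0.607, -0.002, -0.001]
ft_force: [0.3, 0.1, -2.1]
grip_width: 0.026
```

```bash
python3 - <<'E'
from h import *
u=np.array([np.cos(np.radians(79.05)),np.sin(np.radians(79.05))])
b=np.array([.4619,-.2144]); print(b-u*.05)
delta(*(b-u*.05),.265,-10.95)
E
```

```text
[ 0.45240239 -0.26348967]
delta cm [-40.21   3.58  -0.12] rot [-0.004  0.002 -0.076]  at [0.524  0.1338 0.2632] t 9.5 F [ 0.34  0.08 -2.1 ]
```

Call:
{"name": "send_rows", "arguments": {"deltas": [{"tx":-3.5,"ty":0.3,"tz":0,"rx":0,"ry":0,"rz":0},{"tx":-7,"ty":0.6,"tz":0,"rx":0,"ry":0,"rz":0},{"tx":-10.5,"ty":0.9,"tz":0,"rx":0,"ry":0,"rz":0},{"tx":-14,"ty":1.2,"tz":0,"rx":0,"ry":0,"rz":0},{"tx":-17.5,"ty":1.5,"tz":0,"rx":0,"ry":0,"rz":0}]}}

```text
time: 9.92
position: [0.4916, -0.0392, 0.2634]
tool_rot: [0.796, 0.606, -0.001, -0.002]
ft_force: [0.3, -0.1, -2.6]
grip_width: 0.0259
```

Call:
{"name": "send_rows", "arguments": {"deltas": [{"tx":-3.5,"ty":0.3,"tz":0,"rx":0,"ry":0,"rz":-0.02},{"tx":-7,"ty":0.6,"tz":0,"rx":0,"ry":0,"rz":-0.04},{"tx":-10.5,"ty":0.9,"tz":0,"rx":0,"ry":0,"rz":-0.06},{"tx":-14,"ty":1.2,"tz":0,"rx":0,"ry":0,"rz":-0.076},{"tx":-17,"ty":1.5,"tz":0,"rx":0,"ry":0,"rz":-0.076}]}}

```text
time: 10.33
position: [0.4609, -0.2072, 0.2634]
tool_rot: [0.772, 0.635, -0.001, -0.002]
ft_force: [1.0, 0.3, -2.0]
grip_width: 0.0256
```

```bash
python3 - <<'E'
from h import *
delta(.4524,-.2635,.23,-10.95)
E
```

```text
delta cm [-5.7   0.26  3.33] rot [-0.004 -0.001 -0.003]  at [ 0.4609 -0.2072  0.2634] t 10.33 F [ 0.97  0.3  -1.97]
```

Call:
{"name": "send_rows", "arguments": {"deltas": [{"tx":-2.5,"ty":0.1,"tz":0,"rx":0,"ry":0,"rz":0},{"tx":-4.5,"ty":0.2,"tz":0,"rx":0,"ry":0,"rz":0},{"tx":-5.7,"ty":0.2,"tz":0.5,"rx":0,"ry":0,"rz":-0.002},{"tx":-5.7,"ty":0.2,"tz":2,"rx":0,"ry":0,"rz":-0.002},{"tx":-5.7,"ty":0.2,"tz":3.3,"rx":0,"ry":0,"rz":-0.002}]}}

```text
time: 10.75
position: [0.4532, -0.2619, 0.2304]
tool_rot: [0.772, 0.636, -0.0, -0.001]
ft_force: [0.4, 0.7, -2.4]
grip_width: 0.0257
```

```bash
cat >> h.py <<'E'
def cloud(c):
    v,u=np.mgrid[:480,:640]; d=c["z_map"];K=c["intrinsics"]
    P=np.stack([(u-K[0,2])/K[0,0]*d,(v-K[1,2])/K[1,1]*d,d],-1)
    return (P-c["t"])@c["R"]
def pix(c,X):
    p=c["R"]@np.asarray(X)+c["t"]; K=c["intrinsics"]; return K[0,0]*p[0]/p[2]+K[0,2],K[1,1]*p[1]/p[2]+K[1,2]
E
python3 - <<'E'
from h import *
o=robot.get_obs();print({k:np.round(o[k],4) for k in ("time","position","tool_rot","ft_force","grip_width")})
c=robot.camera("scene"); save(c,"s8",(60,170,260,350),4*.83)
for l in ("scale_grip","hook","hook_tip","bar"): print(l,robot.tip_of(l,"scene")[:2])
W=cloud(c); R=Rn.from_quat(o["tool_rot"]); T=R.inv().apply((W-o["position"]).reshape(-1,3)).reshape(W.shape)
hsv=cv2.cvtColor(c["color"],cv2.COLOR_RGB2HSV)
m=(hsv[...,0]>22)&(hsv[...,0]<35)&(hsv[...,1]>150)&(hsv[...,2]>100)&(np.abs(T).max(-1)<.15)
q=T[m]; print("yellow",m.sum(),np.percentile(q,[2,50,98],axis=0).round(4).tolist())
m=(c["color"].max(2)<80)&(np.abs(T[...,0])<.06)&(np.abs(T[...,1])<.03)&(T[...,2]>-.08)&(T[...,2]<-.02)
q=T[m]; print("grip",m.sum(),np.percentile(q,[2,50,98],axis=0).round(4).tolist())
c=robot.camera("top"); save(c,"t8",(370,190,490,340),4)
W=cloud(c); T=R.inv().apply((W-o["position"]).reshape(-1,3)).reshape(W.shape)
m=(W[...,2]>.10)&(W[...,2]<.13)&(abs(W[...,0]-.46)<.06)&(abs(W[...,1]+.21)<.02)
print("bar",cv2.minAreaRect(W[m][:,:2].astype(np.float32)),len(W[m]))
E
```

```text
{'time': np.float64(10.75), 'position': array([ 0.4532, -0.2619,  0.2304]), 'tool_rot': array([ 7.718e-01,  6.358e-01, -2.000e-04, -1.300e-03]), 'ft_force': array([ 0.3911,  0.7424, -2.3617]), 'grip_width': np.float64(0.0257)}
scale_grip [{'xy': [99.3, 230.1], 'p': 0.91}]
hook [{'xy': [121.1, 280.0], 'p': 0.63}]
hook_tip [{'xy': [121.8, 274.6], 'p': 0.41}]
bar [{'xy': [150.5, 290.1], 'p': 0.64}]
yellow 247 [[-0.0193, 0.0029, -0.0388], [0.0123, 0.0107, -0.0201], [0.0237, 0.0211, 0.021]]
grip 446 [[-0.0398, -0.006, -0.0727], [0.0339, 0.0121, -0.0505], [0.0486, 0.0222, -0.0395]]
bar ((0.46181389689445496, -0.21428944170475006), (0.008779078722000122, 0.09824974834918976), 79.79527282714844) 123
```

View pics/s8.png

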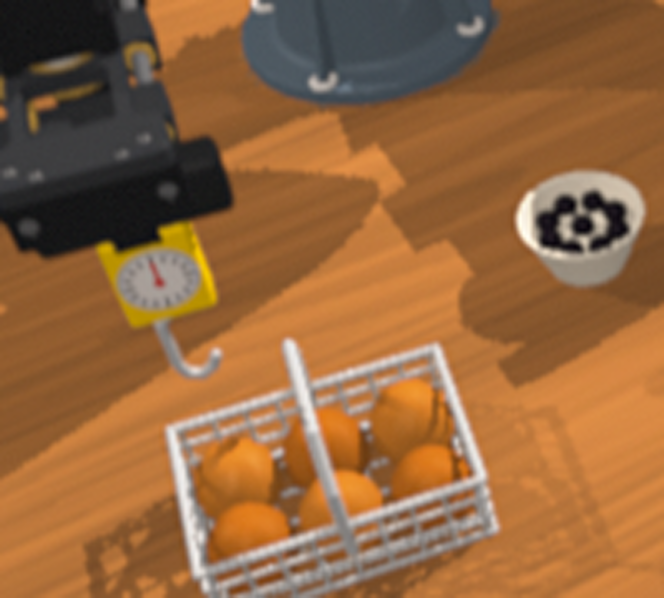

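View pics/t8.png

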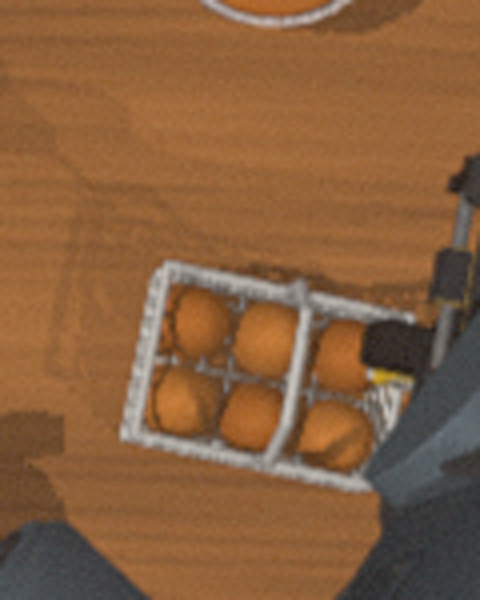

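```bash
python3 - <<'E'
from h import *
o=robot.get_obs(); c=robot.camera("scene"); R=Rn.from_quat(o["tool_rot"])
im=cv2.resize(c["color"][170:350,60:260,::-1],None,fx=4,fy=4,interpolation=cv2.INTER_CUBIC)
gx,gy,gz=.002,-.0005,-.052
def P(x,y,z): # scale frame rel grip (x,y,z up) -> tool: tool y=scale x, tool x=scale y, tool z=-z
    return R.apply([gx+y,gy+x,gz-z])+o["position"]
def px(X):
    u,v=pix(c,X); return (int((u-60+.5)*4),int((v-170+.5)*4))
for y,z in [(-22,-18),(22,-18),(22,-78),(-22,-78)]: cv2.circle(im,px(P(.012,y/1e3,z/1e3)),4,(255,0,255),1)
for y,z in [(-48,18),(48,18),(48,-18),(-48,-18)]: cv2.circle(im,px(P(.013,y/1e3,z/1e3)),4,(0,255,0),1)
pts=[(-10,-90),(-10,-123),(-8,-130),(0,-135),(8,-130),(10,-121)]
cv2.polylines(im,[np.array([px(P(0,a/1e3,b/1e3)) for a,b in pts])],False,(255,0,0),1)
u=np.array([.98190,-.19,0]); b=np.array([.4619,-.2144,.115])
cv2.line(im,px(b-u*.036),px(b+u*.036),(255,0,0),1)
cv2.imwrite("pics/s9.png",im[:600]); print(o["position"])
E
```

```text
[ 0.4548537  -0.26158481  0.23261366]
```

View pics/s9.png

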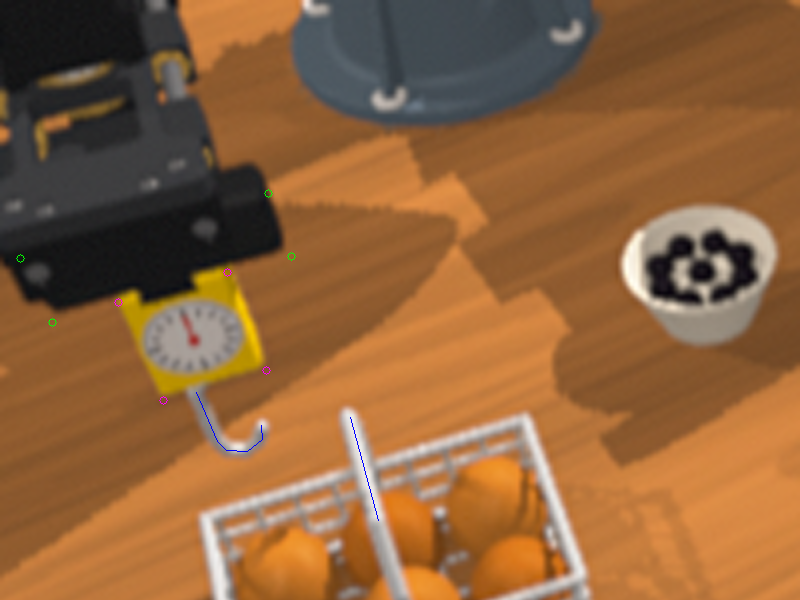

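Call:
{"name": "send_rows", "arguments": {"deltas": [{"tx":0,"ty":-0.1,"tz":1,"rx":0,"ry":0,"rz":0},{"tx":0,"ty":-0.2,"tz":3,"rx":0,"ry":0,"rz":0},{"tx":0,"ty":-0.2,"tz":5,"rx":0,"ry":0,"rz":0},{"tx":0,"ty":-0.2,"tz":6.4,"rx":0,"ry":0,"rz":0},{"tx":0,"ty":-0.2,"tz":6.9,"rx":0,"ry":0,"rz":0}]}}

```text
time: 11.52
position: [0.452, -0.2604, 0.1621]
tool_rot: [0.771, 0.637, -0.0, -0.001]
ft_force: [-0.8, 0.6, -2.7]
grip_width: 0.0261
```

Call:
{"name": "send_rows", "arguments": {"deltas": [{"tx":0,"ty":0,"tz":0,"rx":0,"ry":0,"rz":0},{"tx":0.5,"ty":0,"tz":0,"rx":0,"ry":0,"rz":0},{"tx":1,"ty":0,"tz":0,"rx":0,"ry":0,"rz":0},{"tx":1.5,"ty":0,"tz":0,"rx":0,"ry":0,"rz":0},{"tx":1.5,"ty":0,"tz":0,"rx":0,"ry":0,"rz":0}]}}

```text
time: 11.93
position: [0.456, -0.2456, 0.1642]
tool_rot: [0.771, 0.637, 0.0, 0.0]
ft_force: [0.5, 0.4, -2.4]
grip_width: 0.0259
```

```bash
cat > ov.py <<'E'
from h import *
import sys
def overlay(name,stretch=0.,gz=-.052,x0=80,y0=200):
    c=robot.camera("scene"); o=robot.get_obs(); R=Rn.from_quat(o["tool_rot"])
    s=6
    im=cv2.resize(c["color"][y0:y0+100,x0:x0+130,::-1],None,fx=s,fy=s,interpolation=cv2.INTER_CUBIC)
    gx,gy=.002,-.0005
    P=lambda x,y,z: R.apply([gx+y,gy+x,gz-z])+o["position"]
    def px(X):
        u,v=pix(c,X); return (int((u-x0+.5)*s),int((v-y0+.5)*s))
    raw=im.copy()
    pts=[(-10,-90),(-10,-123),(-8,-130),(0,-135),(8,-130),(10,-121)]
    cv2.polylines(im,[np.array([px(P(0,a/1e3,b/1e3-stretch)) for a,b in pts])],False,(255,0,0),1)
    u=np.array([.98190,-.19,0]); b=np.array([.4619,-.2144,.115])
    cv2.line(im,px(b-u*.036),px(b+u*.036),(255,0,0),1)
    cv2.imwrite("pics/"+name+".png",im)
    q=R.inv().apply(b-o["position"])-[gx,gy,0]
    print("t",o["time"],"pos",o["position"].round(4),"rot",o["tool_rot"].round(4),"F",o["ft_force"].round(2),"bar rel hook (y,x,up) mm",np.round([q[0]*1e3,q[1]*1e3,-(q[2]-(gz+.132))*1e3],1),"w",o["grip_width"])
overlay(sys.argv[1])
E
python3 ov.py a1
```

```text
t 11.9833 pos [ 0.456  -0.2461  0.1641] rot [7.709e-01 6.369e-01 1.000e-04 6.000e-04] F [-0.09 -0.25 -1.27] bar rel hook (y,x,up) mm [30.3  0.3 30.9] w 0.025917637309156083
```

View pics/a1.png

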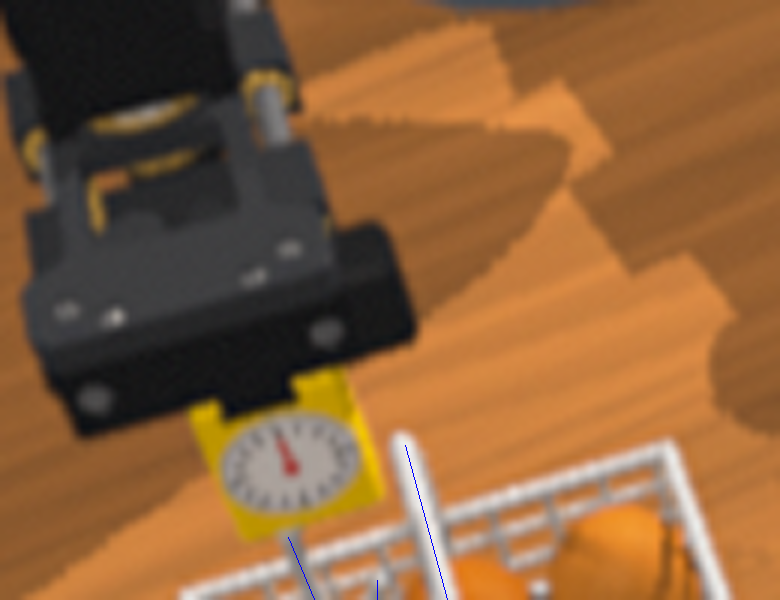

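Call:
{"name": "send_rows", "arguments": {"deltas": [{"tx":0.5,"ty":0,"tz":0,"rx":0,"ry":0,"rz":0},{"tx":1.1,"ty":0,"tz":0,"rx":0,"ry":0,"rz":0},{"tx":1.7,"ty":0,"tz":0,"rx":0,"ry":0,"rz":0},{"tx":2.3,"ty":0,"tz":0,"rx":0,"ry":0,"rz":0},{"tx":2.7,"ty":0,"tz":0,"rx":0,"ry":0,"rz":0}]}}

```text
time: 12.4
position: [0.4607, -0.2191, 0.1633]
tool_rot: [0.771, 0.637, 0.0, -0.0]
ft_force: [1.0, -0.7, -2.8]
grip_width: 0.0262
```

Call:
{"name": "send_rows", "arguments": {"deltas": [{"tx":0.2,"ty":0,"tz":0,"rx":0,"ry":0,"rz":0},{"tx":0.3,"ty":0,"tz":0,"rx":0,"ry":0,"rz":0},{"tx":0.3,"ty":0,"tz":-0.2,"rx":0,"ry":0,"rz":0},{"tx":0.3,"ty":0,"tz":-0.6,"rx":0,"ry":0,"rz":0},{"tx":0.3,"ty":0,"tz":-0.8,"rx":0,"ry":0,"rz":0}]}}

```text
time: 12.82
position: [0.4616, -0.2177, 0.1719]
tool_rot: [0.771, 0.636, 0.0, 0.0]
ft_force: [-0.2, 0.0, -2.4]
grip_width: 0.0258
```

```bash
sed -i 's/^overlay(sys.*/a=sys.argv; overlay(a[1],float(a[2]) if len(a)>2 else 0,x0=90,y0=220)/' ov.py; python3 ov.py a2
```

```text
t 12.8667 pos [ 0.4618 -0.2179  0.1723] rot [7.714e-01 6.364e-01 2.000e-04 9.000e-04] F [ 0.24  0.31 -1.78] bar rel hook (y,x,up) mm [ 1.5 -0.2 22.7] w 0.025714937320687508
```

View pics/a2.png

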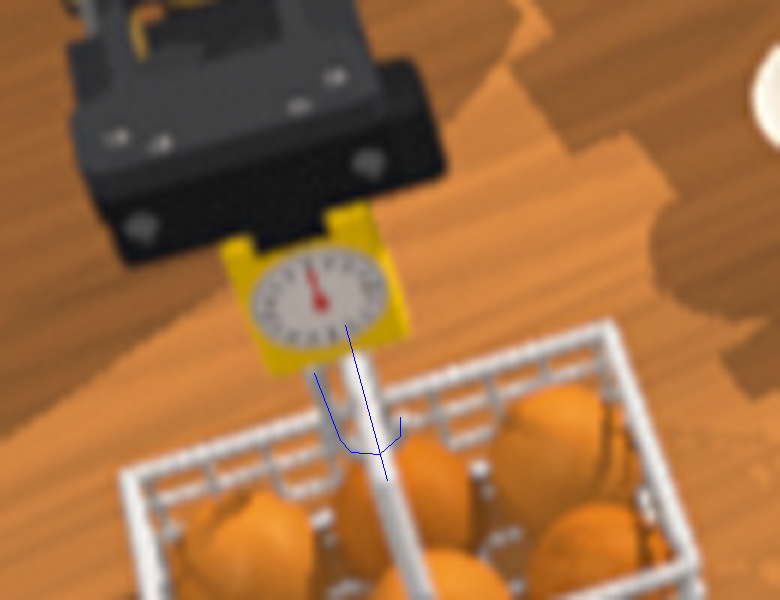

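Call:
{"name": "send_rows", "arguments": {"deltas": [{"tx":0,"ty":0,"tz":-0.3,"rx":0,"ry":0,"rz":0},{"tx":0,"ty":0,"tz":-0.6,"rx":0,"ry":0,"rz":0},{"tx":0,"ty":0,"tz":-0.9,"rx":0,"ry":0,"rz":0},{"tx":0,"ty":0,"tz":-1.1,"rx":0,"ry":0,"rz":0},{"tx":0,"ty":0,"tz":-1.2,"rx":0,"ry":0,"rz":0}]}}

```text
time: 13.28
position: [0.4615, -0.2174, 0.1838]
tool_rot: [0.771, 0.636, 0.0, 0.0]
ft_force: [-0.4, 0.2, -1.7]
grip_width: 0.0263
```

```bash
python3 ov.py a3
```

```text
t 13.3333 pos [ 0.4615 -0.2174  0.1839] rot [7.713e-01 6.365e-01 1.000e-04 4.000e-04] F [-0.34  0.35 -1.48] bar rel hook (y,x,up) mm [ 1.1  0.2 11.1] w 0.02584623055360106
```

View pics/a3.png

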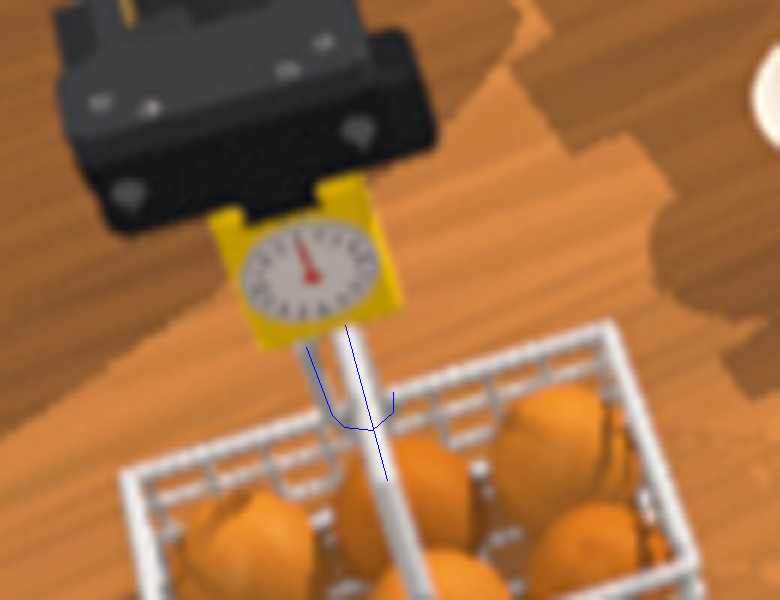

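Call:
{"name": "send_rows", "arguments": {"deltas": [{"tx":0,"ty":0,"tz":-0.15,"rx":0,"ry":0,"rz":0},{"tx":0,"ty":0,"tz":-0.3,"rx":0,"ry":0,"rz":0},{"tx":0,"ty":0,"tz":-0.45,"rx":0,"ry":0,"rz":0},{"tx":0,"ty":0,"tz":-0.6,"rx":0,"ry":0,"rz":0},{"tx":0,"ty":0,"tz":-0.75,"rx":0,"ry":0,"rz":0}]}}

```text
time: 13.75
position: [0.4612, -0.2172, 0.1909]
tool_rot: [0.771, 0.636, -0.0, -0.0]
ft_force: [-0.3, 0.8, -2.4]
grip_width: 0.0259
```

Call:
{"name": "send_rows", "arguments": {"deltas": [{"tx":0,"ty":0,"tz":-0.15,"rx":0,"ry":0,"rz":0},{"tx":0,"ty":0,"tz":-0.3,"rx":0,"ry":0,"rz":0},{"tx":0,"ty":0,"tz":-0.45,"rx":0,"ry":0,"rz":0},{"tx":0,"ty":0,"tz":-0.6,"rx":0,"ry":0,"rz":0},{"tx":0,"ty":0,"tz":-0.75,"rx":0,"ry":0,"rz":0}]}}

```text
time: 14.17
position: [0.4612, -0.2172, 0.1984]
tool_rot: [0.771, 0.636, -0.0, -0.0]
ft_force: [-0.0, -0.3, -3.4]
grip_width: 0.0253
```

Call:
{"name": "send_rows", "arguments": {"deltas": [{"tx":0,"ty":0,"tz":-0.15,"rx":0,"ry":0,"rz":0},{"tx":0,"ty":0,"tz":-0.3,"rx":0,"ry":0,"rz":0},{"tx":0,"ty":0,"tz":-0.45,"rx":0,"ry":0,"rz":0},{"tx":0,"ty":0,"tz":-0.6,"rx":0,"ry":0,"rz":0},{"tx":0,"ty":0,"tz":-0.75,"rx":0,"ry":0,"rz":0}]}}

```text
time: 14.58
position: [0.4612, -0.2172, 0.2059]
tool_rot: [0.771, 0.636, -0.0, -0.0]
ft_force: [0.2, -0.4, -3.9]
grip_width: 0.0258
```

```bash
python3 ov.py a4
```

```text
t 14.6333 pos [ 0.4613 -0.2172  0.2062] rot [ 0.7713  0.6365 -0.      0.    ] F [ 0.42  0.01 -3.54] bar rel hook (y,x,up) mm [  0.9   0.6 -11.2] w 0.025685242412317625
```

View pics/a4.png

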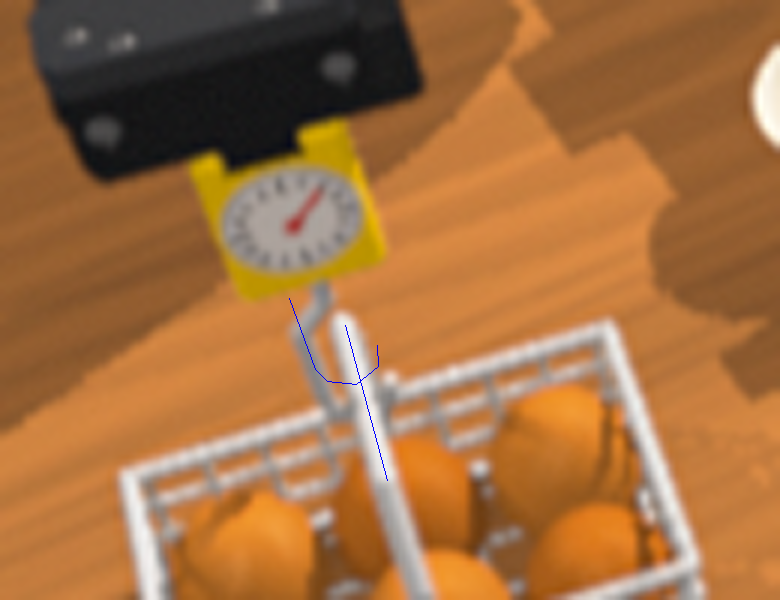

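```bash
cat > tr.py <<'E'
from h import *
import sys,os
def g(c): return cv2.cvtColor(c["color"],cv2.COLOR_RGB2GRAY)
def run(name=None,n=1):
    F=[];
    for i in range(n):
        c=robot.camera("scene"); o=robot.get_obs(); F.append(o["ft_force"][2])
    G=g(c)
    if not os.path.exists("ref.npz"):
        np.savez("ref.npz",G=G,t=o["time"])
    ref=np.load("ref.npz")["G"]
    # basket rim/wall points in world -> expected pixel for lifts
    mask=np.zeros_like(G); mask[290:362,105:215]=255
    p=cv2.goodFeaturesToTrack(ref,60,.02,4,mask=mask)
    q,st,_=cv2.calcOpticalFlowPyrLK(ref,G,p,None,winSize=(11,11),maxLevel=2)
    r,st2,_=cv2.calcOpticalFlowPyrLK(G,ref,q,None,winSize=(11,11),maxLevel=2)
    ok=(st.ravel()==1)&(np.linalg.norm(r-p,axis=2).ravel()<.3)
    d=(q-p)[ok][:,0]; pp=p[ok][:,0]
    b0=np.array(pix(c,[.4619,-.2144,.05])); b1=np.array(pix(c,[.4619,-.2144,.06])); s=np.linalg.norm(b1-b0)/10
    print("t %.2f z %.4f F %.2f(%.2f,n%d) n=%d flow med"%(o["time"],o["position"][2],np.mean(F),np.std(F),n,ok.sum()),np.median(d,0).round(2),"q25/75",np.percentile(d[:,1],[10,25,75,90]).round(2),"px/mm",round(s,3),"lift mm %.2f"%(-np.median(d[:,1])/s))
    # per-corner
    for nm,m in (("L",pp[:,0]<150),("R",pp[:,0]>=170)): 
        if m.sum(): print(nm,np.median(d[m],0).round(2),end=' ')
    print()
    if name: save(c,name,(70,200,230,365),4*.9)
run(sys.argv[1] if len(sys.argv)>1 and sys.argv[1]!='-' else None,int(sys.argv[2]) if len(sys.argv)>2 else 1)
E
python3 tr.py - 1; python3 tr.py - 1
```

```text
t 14.68 z 0.2060 F -3.94(0.00,n1) n=60 flow med [0. 0.] q25/75 [0. 0. 0. 0.] px/mm 0.328 lift mm -0.00
L [0. 0.] R [0. 0.] 
t 14.73 z 0.2059 F -4.02(0.00,n1) n=60 flow med [ 0. -0.] q25/75 [-0.01 -0.01  0.    0.01] px/mm 0.328 lift mm 0.00
L [-0. -0.] R [ 0. -0.]
```

Call:
{"name": "send_rows", "arguments": {"deltas": [{"tx":0,"ty":0,"tz":-0.15,"rx":0,"ry":0,"rz":0},{"tx":0,"ty":0,"tz":-0.3,"rx":0,"ry":0,"rz":0},{"tx":0,"ty":0,"tz":-0.45,"rx":0,"ry":0,"rz":0},{"tx":0,"ty":0,"tz":-0.6,"rx":0,"ry":0,"rz":0},{"tx":0,"ty":0,"tz":-0.75,"rx":0,"ry":0,"rz":0}]}}

```text
time: 15.15
position: [0.4611, -0.2171, 0.2134]
tool_rot: [0.771, 0.636, -0.0, -0.0]
ft_force: [0.5, 0.0, -4.8]
grip_width: 0.0255
```

```bash
python3 tr.py - 1
```

```text
t 15.20 z 0.2137 F -4.05(0.00,n1) n=60 flow med [-0. -0.] q25/75 [-0.02 -0.01  0.    0.01] px/mm 0.328 lift mm 0.01
L [-0. -0.] R [ 0.   -0.01]
```

Call:
{"name": "send_rows", "arguments": {"deltas": [{"tx":0,"ty":0,"tz":-0.1,"rx":0,"ry":0,"rz":0},{"tx":0,"ty":0,"tz":-0.2,"rx":0,"ry":0,"rz":0},{"tx":0,"ty":0,"tz":-0.3,"rx":0,"ry":0,"rz":0},{"tx":0,"ty":0,"tz":-0.4,"rx":0,"ry":0,"rz":0},{"tx":0,"ty":0,"tz":-0.5,"rx":0,"ry":0,"rz":0}]}}

```text
time: 15.62
position: [0.4612, -0.2172, 0.2184]
tool_rot: [0.771, 0.636, -0.0, -0.0]
ft_force: [0.3, 1.1, -5.4]
grip_width: 0.0257
```

```bash
python3 tr.py b1 1
```

```text
t 15.67 z 0.2185 F -5.31(0.00,n1) n=60 flow med [-0. -0.] q25/75 [-0.02 -0.01  0.    0.01] px/mm 0.328 lift mm 0.01
L [-0. -0.] R [-0. -0.]
```

View pics/b1.png

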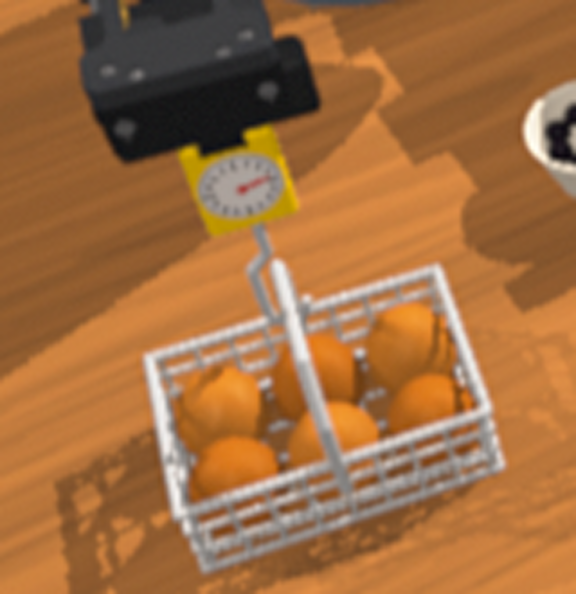

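Call:
{"name": "send_rows", "arguments": {"deltas": [{"tx":0,"ty":0,"tz":-0.1,"rx":0,"ry":0,"rz":0},{"tx":0,"ty":0,"tz":-0.2,"rx":0,"ry":0,"rz":0},{"tx":0,"ty":0,"tz":-0.3,"rx":0,"ry":0,"rz":0},{"tx":0,"ty":0,"tz":-0.4,"rx":0,"ry":0,"rz":0}]}}

```text
time: 16.0
position: [0.4612, -0.2172, 0.2224]
tool_rot: [0.771, 0.636, -0.0, -0.0]
ft_force: [0.3, 0.7, -5.4]
grip_width: 0.0258
```

```bash
python3 tr.py - 1
```

```text
t 16.05 z 0.2225 F -4.72(0.00,n1) n=60 flow med [-0. -0.] q25/75 [-0.03 -0.01  0.    0.01] px/mm 0.328 lift mm 0.01
L [-0.   -0.01] R [-0. -0.]
```

Call:
{"name": "send_rows", "arguments": {"deltas": [{"tx":0,"ty":0,"tz":-0.1,"rx":0,"ry":0,"rz":0},{"tx":0,"ty":0,"tz":-0.2,"rx":0,"ry":0,"rz":0},{"tx":0,"ty":0,"tz":-0.3,"rx":0,"ry":0,"rz":0},{"tx":0,"ty":0,"tz":-0.4,"rx":0,"ry":0,"rz":0}]}}

```text
time: 16.38
position: [0.4612, -0.2172, 0.2264]
tool_rot: [0.771, 0.636, -0.0, -0.0]
ft_force: [-0.5, 0.7, -5.7]
grip_width: 0.0257
```

```bash
python3 tr.py - 1
```

```text
t 16.43 z 0.2266 F -5.06(0.00,n1) n=60 flow med [-0. -0.] q25/75 [-0.03 -0.02  0.01  0.01] px/mm 0.328 lift mm 0.01
L [-0.01 -0.  ] R [-0.   -0.01]
```

Call:
{"name": "send_rows", "arguments": {"deltas": [{"tx":0,"ty":0,"tz":-0.1,"rx":0,"ry":0,"rz":0},{"tx":0,"ty":0,"tz":-0.2,"rx":0,"ry":0,"rz":0},{"tx":0,"ty":0,"tz":-0.3,"rx":0,"ry":0,"rz":0}]}}

```text
time: 16.68
position: [0.4612, -0.2172, 0.2294]
tool_rot: [0.771, 0.636, -0.0, -0.0]
ft_force: [-0.8, 0.9, -6.7]
grip_width: 0.0253
```

```bash
python3 tr.py - 1
```

```text
t 16.73 z 0.2295 F -7.48(0.00,n1) n=60 flow med [-0. -0.] q25/75 [-0.03 -0.01  0.    0.01] px/mm 0.328 lift mm 0.01
L [-0.01 -0.  ] R [ 0. -0.]
```

Call:
{"name": "send_rows", "arguments": {"deltas": [{"tx":0,"ty":0,"tz":-0.1,"rx":0,"ry":0,"rz":0},{"tx":0,"ty":0,"tz":-0.2,"rx":0,"ry":0,"rz":0},{"tx":0,"ty":0,"tz":-0.3,"rx":0,"ry":0,"rz":0}]}}

```text
time: 16.98
position: [0.4612, -0.2172, 0.2324]
tool_rot: [0.771, 0.636, -0.0, -0.0]
ft_force: [0.2, 0.3, -6.0]
grip_width: 0.0255
```

```bash
python3 tr.py - 1
```

```text
t 17.03 z 0.2326 F -6.01(0.00,n1) n=60 flow med [-0. -0.] q25/75 [-0.04 -0.02  0.01  0.01] px/mm 0.328 lift mm 0.01
L [-0.01 -0.  ] R [-0. -0.]
```

Call:
{"name": "send_rows", "arguments": {"deltas": [{"tx":0,"ty":0,"tz":-0.1,"rx":0,"ry":0,"rz":0},{"tx":0,"ty":0,"tz":-0.2,"rx":0,"ry":0,"rz":0},{"tx":0,"ty":0,"tz":-0.3,"rx":0,"ry":0,"rz":0}]}}

```text
time: 17.28
position: [0.4612, -0.2172, 0.2354]
tool_rot: [0.771, 0.636, -0.0, -0.0]
ft_force: [0.3, 0.5, -7.0]
grip_width: 0.0258
```

```bash
python3 tr.py - 1
```

```text
t 17.33 z 0.2356 F -6.53(0.00,n1) n=60 flow med [-0.   -0.01] q25/75 [-0.04 -0.02  0.01  0.01] px/mm 0.328 lift mm 0.02
L [-0.01 -0.01] R [-0.   -0.01]
```

Call:
{"name": "send_rows", "arguments": {"deltas": [{"tx":0,"ty":0,"tz":-0.1,"rx":0,"ry":0,"rz":0},{"tx":0,"ty":0,"tz":-0.2,"rx":0,"ry":0,"rz":0},{"tx":0,"ty":0,"tz":-0.3,"rx":0,"ry":0,"rz":0}]}}

```text
time: 17.58
position: [0.4612, -0.2172, 0.2384]
tool_rot: [0.771, 0.636, -0.0, -0.0]
ft_force: [-0.2, 0.6, -8.0]
grip_width: 0.0262
```

```bash
python3 tr.py b2 1
```

```text
t 17.63 z 0.2386 F -7.78(0.00,n1) n=60 flow med [-0.05  0.04] q25/75 [-0.    0.01  0.08  0.11] px/mm 0.328 lift mm -0.13
L [-0.05  0.06] R [-0.03  0.02]
```

View pics/b2.png

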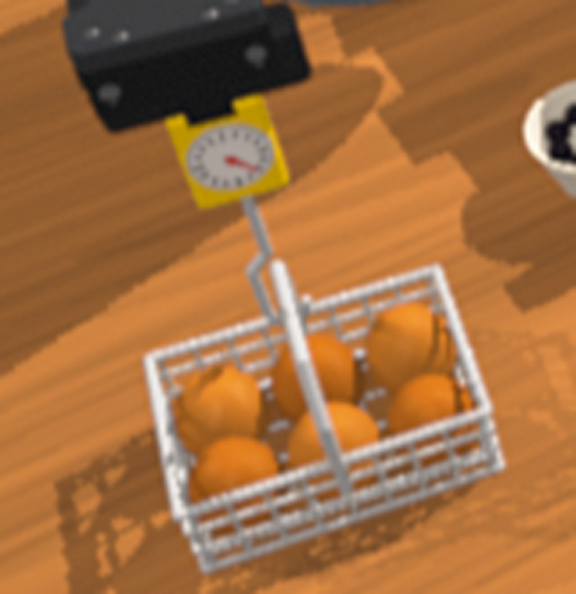

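Call:
{"name": "send_rows", "arguments": {"deltas": [{"tx":0,"ty":0,"tz":-0.05,"rx":0,"ry":0,"rz":0},{"tx":0,"ty":0,"tz":-0.1,"rx":0,"ry":0,"rz":0},{"tx":0,"ty":0,"tz":-0.15,"rx":0,"ry":0,"rz":0},{"tx":0,"ty":0,"tz":-0.2,"rx":0,"ry":0,"rz":0}]}}

```text
time: 17.97
position: [0.4613, -0.2173, 0.2404]
tool_rot: [0.771, 0.636, -0.0, 0.0]
ft_force: [-0.3, 0.4, -7.4]
grip_width: 0.0259
```

```bash
python3 tr.py - 1
```

```text
t 18.02 z 0.2405 F -6.75(0.00,n1) n=60 flow med [-0.09  0.1 ] q25/75 [0.04 0.05 0.16 0.24] px/mm 0.328 lift mm -0.31
L [-0.1   0.14] R [-0.08  0.05]
```

Call:
{"name": "send_rows", "arguments": {"deltas": [{"tx":0,"ty":0,"tz":-0.05,"rx":0,"ry":0,"rz":0},{"tx":0,"ty":0,"tz":-0.1,"rx":0,"ry":0,"rz":0},{"tx":0,"ty":0,"tz":-0.15,"rx":0,"ry":0,"rz":0},{"tx":0,"ty":0,"tz":-0.2,"rx":0,"ry":0,"rz":0}]}}

```text
time: 18.35
position: [0.4613, -0.2173, 0.2424]
tool_rot: [0.771, 0.636, -0.0, 0.0]
ft_force: [-1.0, -0.4, -7.3]
grip_width: 0.0255
```

```bash
python3 tr.py - 1
```

```text
t 18.40 z 0.2425 F -7.01(0.00,n1) n=60 flow med [-0.08  0.09] q25/75 [0.02 0.05 0.16 0.25] px/mm 0.328 lift mm -0.28
L [-0.1   0.15] R [-0.07  0.06]
```

Call:
{"name": "send_rows", "arguments": {"deltas": [{"tx":0,"ty":0,"tz":-0.05,"rx":0,"ry":0,"rz":0},{"tx":0,"ty":0,"tz":-0.1,"rx":0,"ry":0,"rz":0},{"tx":0,"ty":0,"tz":-0.15,"rx":0,"ry":0,"rz":0},{"tx":0,"ty":0,"tz":-0.2,"rx":0,"ry":0,"rz":0}]}}

```text
time: 18.73
position: [0.4613, -0.2172, 0.2444]
tool_rot: [0.771, 0.636, 0.0, 0.0]
ft_force: [-0.6, -0.5, -7.6]
grip_width: 0.0257
```

```bash
python3 tr.py - 1
```

```text
t 18.78 z 0.2445 F -7.46(0.00,n1) n=60 flow med [-0.16 -0.09] q25/75 [-0.19 -0.15 -0.01  0.14] px/mm 0.328 lift mm 0.28
L [-0.18 -0.09] R [-0.16 -0.07]
```

Call:
{"name": "send_rows", "arguments": {"deltas": [{"tx":0,"ty":0,"tz":-0.05,"rx":0,"ry":0,"rz":0},{"tx":0,"ty":0,"tz":-0.1,"rx":0,"ry":0,"rz":0},{"tx":0,"ty":0,"tz":-0.15,"rx":0,"ry":0,"rz":0},{"tx":0,"ty":0,"tz":-0.2,"rx":0,"ry":0,"rz":0}]}}

```text
time: 19.12
position: [0.4612, -0.2172, 0.2464]
tool_rot: [0.771, 0.636, -0.0, -0.0]
ft_force: [0.2, -0.0, -8.1]
grip_width: 0.0258
```

```bash
python3 tr.py - 1
```

```text
t 19.17 z 0.2465 F -6.71(0.00,n1) n=58 flow med [-0.49 -0.84] q25/75 [-1.68 -1.33 -0.62 -0.4 ] px/mm 0.328 lift mm 2.55
L [-0.43 -1.14] R [-0.47 -0.66]
```

Call:
{"name": "send_rows", "arguments": {"deltas": [{"tx":0,"ty":0,"tz":-0.05,"rx":0,"ry":0,"rz":0},{"tx":0,"ty":0,"tz":-0.1,"rx":0,"ry":0,"rz":0},{"tx":0,"ty":0,"tz":-0.15,"rx":0,"ry":0,"rz":0},{"tx":0,"ty":0,"tz":-0.2,"rx":0,"ry":0,"rz":0},{"tx":0,"ty":0,"tz":-0.25,"rx":0,"ry":0,"rz":0}]}}

```text
time: 19.58
position: [0.4613, -0.2172, 0.2489]
tool_rot: [0.771, 0.636, -0.0, 0.0]
ft_force: [-0.2, 0.2, -7.0]
grip_width: 0.0256
```

```bash
cat > pose.py <<'E'
# rigid motion of basket from flow + reference depth (solvePnP)
from h import *
import sys
def run(name=None):
    c=robot.camera("scene"); o=robot.get_obs(); G=cv2.cvtColor(c["color"],cv2.COLOR_RGB2GRAY); ref=np.load("ref.npz")["G"]
    # wire basket features on rim/walls: choose by brightness (white wire / rolls), depth now
    W=cloud(c)
    mask=np.zeros_like(G); mask[285:362,105:215]=255
    p=cv2.goodFeaturesToTrack(ref,120,.01,3,mask=mask)
    q,st,_=cv2.calcOpticalFlowPyrLK(ref,G,p,None,winSize=(11,11),maxLevel=2)
    r,_,_=cv2.calcOpticalFlowPyrLK(G,ref,q,None,winSize=(11,11),maxLevel=2)
    ok=(st.ravel()==1)&(np.linalg.norm(r-p,axis=2).ravel()<.3)
    p=p[ok][:,0];q=q[ok][:,0]
    # 3D (current) from depth at q
    X=[];P0=[]
    for a,b in zip(p,q):
        w=world(c,b[0],b[1],d=depth(c,b[0],b[1],1))
        if np.isfinite(w).all() and .012<w[2]<.14 and np.linalg.norm(a-b)>.2 or (np.isfinite(w).all() and .03<w[2]<.14): X.append(w-np.array([.4619,-.2144,.05])); P0.append(a)
    X=np.array(X);P0=np.array(P0,np.float64)
    R,t=c["R"],c["t"]; t2=R@np.array([.4619,-.2144,.05])+t
    K=c["intrinsics"]
    # find small motion (rv,dt) with ref pixel = proj(R*(exp(rv)X+dt)+t)
    from scipy.optimize import least_squares
    def f(s):
        Y=Rn.from_rotvec(s[:3]).apply(X)+s[3:]
        C=Y@R.T+t2; uv=np.stack([K[0,0]*C[:,0]/C[:,2]+K[0,2],K[1,1]*C[:,1]/C[:,2]+K[1,2]],1)
        return (uv-P0).ravel()
    # baseline residual offset none (X derived from q exactly)
    s=least_squares(f,np.zeros(6),loss="soft_l1",f_scale=.1).x
    y=np.degrees(s[:3]); 
    print("t %.2f z %.4f F %.2f n=%d"%(o["time"],o["position"][2],o["ft_force"][2],len(X)),"lift/dx/dy mm",(-s[3:]*1e3).round(2)," rot deg xyz",(-y).round(2))
    Rb=Rn.from_rotvec(s[:3]).inv(); ux=np.array([.982,-.19,0]);uy=np.array([.19,.982,0])
    for a in (-1,1):
        for b in (-1,1):
            k=ux*.06*a+uy*.085*b+np.array([0,0,-.05]); print("corner",a,b,((Rb.apply(k-s[3:])-k)*1e3).round(2))
    if name: save(c,name,(70,200,230,365),4*.9)
run(sys.argv[1] if len(sys.argv)>1 else None)
E
python3 pose.py b3
```

```text
t 19.63 z 0.2490 F -8.09 n=82 lift/dx/dy mm [-0.91 -0.07  4.72]  rot deg xyz [ 0.3   0.94 -0.4 ]
corner -1 -1 [-2.14  0.7   5.6 ]
corner -1 1 [-0.97  0.47  5.92]
corner 1 -1 [-2.32 -0.12  3.55]
corner 1 1 [-1.15 -0.35  3.88]
```

View pics/b3.png

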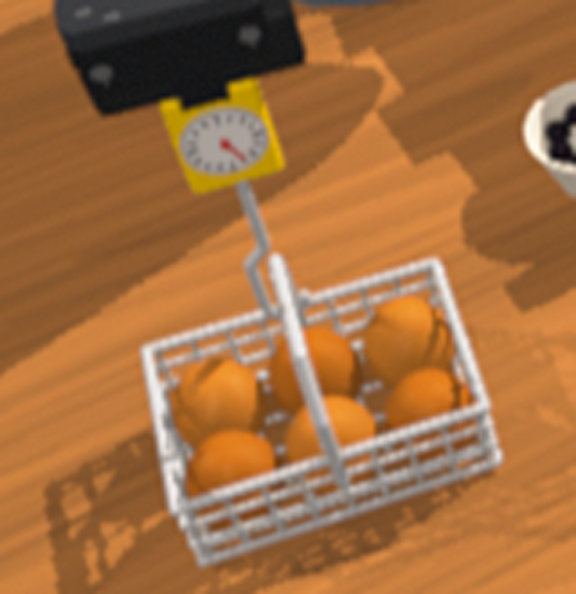

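Call:
{"name": "send_rows", "arguments": {"deltas": [{"tx":0,"ty":0,"tz":-0.03,"rx":0,"ry":0,"rz":0},{"tx":0,"ty":0,"tz":-0.06,"rx":0,"ry":0,"rz":0},{"tx":0,"ty":0,"tz":-0.06,"rx":0,"ry":0,"rz":0},{"tx":0,"ty":0,"tz":-0.06,"rx":0,"ry":0,"rz":0},{"tx":0,"ty":0,"tz":-0.06,"rx":0,"ry":0,"rz":0}]}}

```text
time: 20.05
position: [0.4613, -0.2172, 0.2494]
tool_rot: [0.771, 0.636, -0.0, -0.0]
ft_force: [0.3, 0.6, -8.1]
grip_width: 0.0254
```

```bash
python3 pose.py
```

```text
t 20.10 z 0.2494 F -7.81 n=84 lift/dx/dy mm [-0.29  0.05  6.08]  rot deg xyz [ 0.33  0.93 -0.37]
corner -1 -1 [-1.45  0.79  6.89]
corner -1 1 [-0.38  0.58  7.33]
corner 1 -1 [-1.62  0.04  4.84]
corner 1 1 [-0.55 -0.17  5.28]
```

Call:
{"name": "send_rows", "arguments": {"deltas": [{"tx":0,"ty":0,"tz":0,"rx":0,"ry":0,"rz":0},{"tx":0,"ty":0,"tz":0,"rx":0,"ry":0,"rz":0},{"tx":0,"ty":0,"tz":0,"rx":0,"ry":0,"rz":0},{"tx":0,"ty":0,"tz":0,"rx":0,"ry":0,"rz":0},{"tx":0,"ty":0,"tz":0,"rx":0,"ry":0,"rz":0}]}}

```text
time: 20.52
position: [0.4613, -0.2173, 0.2494]
tool_rot: [0.771, 0.636, -0.0, 0.0]
ft_force: [-0.8, 0.7, -7.0]
grip_width: 0.026
```

```bash
python3 pose.py
```

```text
t 20.57 z 0.2494 F -7.38 n=84 lift/dx/dy mm [-0.16  0.01  6.2 ]  rot deg xyz [ 0.33  0.94 -0.37]
corner -1 -1 [-1.34  0.76  7.03]
corner -1 1 [-0.25  0.54  7.46]
corner 1 -1 [-1.51 -0.01  4.96]
corner 1 1 [-0.42 -0.22  5.39]
```

Call:
{"name": "send_rows", "arguments": {"deltas": [{"tx":0,"ty":0,"tz":0,"rx":0,"ry":0,"rz":0},{"tx":0,"ty":0,"tz":0,"rx":0,"ry":0,"rz":0},{"tx":0,"ty":0,"tz":0,"rx":0,"ry":0,"rz":0},{"tx":0,"ty":0,"tz":0,"rx":0,"ry":0,"rz":0},{"tx":0,"ty":0,"tz":0,"rx":0,"ry":0,"rz":0}]}}

```text
time: 20.98
position: [0.4613, -0.2172, 0.2495]
tool_rot: [0.771, 0.636, -0.0, 0.0]
ft_force: [0.2, -0.3, -7.8]
grip_width: 0.0259
```

```bash
python3 pose.py
```

```text
t 21.03 z 0.2495 F -7.08 n=85 lift/dx/dy mm [-0.23 -0.    6.1 ]  rot deg xyz [ 0.33  0.94 -0.35]
corner -1 -1 [-1.38  0.7   6.94]
corner -1 1 [-0.36  0.5   7.35]
corner 1 -1 [-1.53 -0.    4.88]
corner 1 1 [-0.52 -0.2   5.29]
```

Call:
{"name": "send_rows", "arguments": {"deltas": [{"tx":0,"ty":0,"tz":0,"rx":0,"ry":0,"rz":0},{"tx":0,"ty":0,"tz":0,"rx":0,"ry":0,"rz":0},{"tx":0,"ty":0,"tz":0,"rx":0,"ry":0,"rz":0},{"tx":0,"ty":0,"tz":0,"rx":0,"ry":0,"rz":0},{"tx":0,"ty":0,"tz":0,"rx":0,"ry":0,"rz":0}]}}

```text
time: 21.45
position: [0.4613, -0.2172, 0.2495]
tool_rot: [0.771, 0.636, 0.0, 0.0]
ft_force: [-0.2, -0.3, -7.4]
grip_width: 0.026
```

Call:
{"name": "send_rows", "arguments": {"deltas": [{"tx":0,"ty":0,"tz":0,"rx":0,"ry":0,"rz":0},{"tx":0,"ty":0,"tz":0,"rx":0,"ry":0,"rz":0},{"tx":0,"ty":0,"tz":0,"rx":0,"ry":0,"rz":0},{"tx":0,"ty":0,"tz":0,"rx":0,"ry":0,"rz":0},{"tx":0,"ty":0,"tz":0,"rx":0,"ry":0,"rz":0}]}}

```text
time: 21.87
position: [0.4613, -0.2172, 0.2495]
tool_rot: [0.771, 0.636, 0.0, 0.0]
ft_force: [0.2, 0.3, -6.4]
grip_width: 0.0256
```

Call:
{"name": "send_rows", "arguments": {"deltas": [{"tx":0,"ty":0,"tz":0,"rx":0,"ry":0,"rz":0},{"tx":0,"ty":0,"tz":0,"rx":0,"ry":0,"rz":0},{"tx":0,"ty":0,"tz":0,"rx":0,"ry":0,"rz":0},{"tx":0,"ty":0,"tz":0,"rx":0,"ry":0,"rz":0},{"tx":0,"ty":0,"tz":0,"rx":0,"ry":0,"rz":0}]}}

```text
time: 22.28
position: [0.4613, -0.2172, 0.2495]
tool_rot: [0.771, 0.636, 0.0, 0.0]
ft_force: [1.0, -0.2, -7.0]
grip_width: 0.0255
```

Call:
{"name": "send_rows", "arguments": {"deltas": [{"tx":0,"ty":0,"tz":0,"rx":0,"ry":0,"rz":0},{"tx":0,"ty":0,"tz":0,"rx":0,"ry":0,"rz":0},{"tx":0,"ty":0,"tz":0,"rx":0,"ry":0,"rz":0},{"tx":0,"ty":0,"tz":0,"rx":0,"ry":0,"rz":0},{"tx":0,"ty":0,"tz":0,"rx":0,"ry":0,"rz":0}]}}

```text
time: 22.7
position: [0.4613, -0.2172, 0.2495]
tool_rot: [0.771, 0.636, 0.0, -0.0]
ft_force: [-0.1, 0.3, -8.5]
grip_width: 0.026
```

```bash
python3 pose.py b4
```

```text
t 22.75 z 0.2495 F -7.09 n=87 lift/dx/dy mm [-0.43  0.03  5.86]  rot deg xyz [ 0.3   0.94 -0.35]
corner -1 -1 [-1.59  0.73  6.73]
corner -1 1 [-0.57  0.52  7.07]
corner 1 -1 [-1.75  0.01  4.67]
corner 1 1 [-0.72 -0.19  5.01]
```

View pics/b4.png

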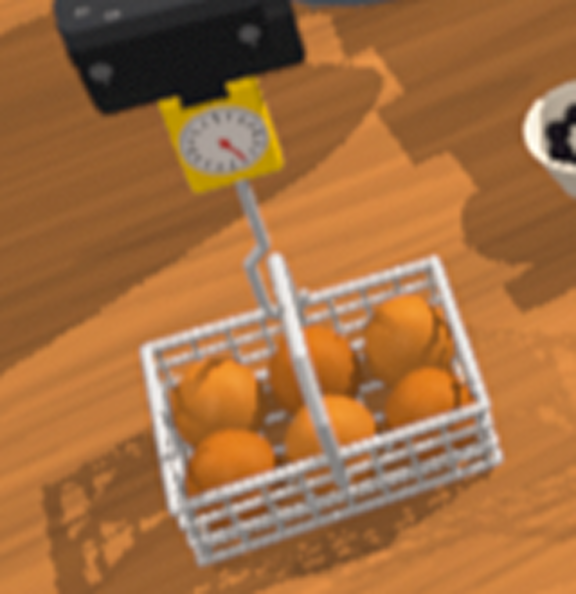

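Call:
{"name": "send_rows", "arguments": {"deltas": [{"tx":0,"ty":0,"tz":0.05,"rx":0,"ry":0,"rz":0},{"tx":0,"ty":0,"tz":0.1,"rx":0,"ry":0,"rz":0},{"tx":0,"ty":0,"tz":0.15,"rx":0,"ry":0,"rz":0},{"tx":0,"ty":0,"tz":0.2,"rx":0,"ry":0,"rz":0},{"tx":0,"ty":0,"tz":0.25,"rx":0,"ry":0,"rz":0}]}}

```text
time: 23.17
position: [0.4613, -0.2172, 0.2469]
tool_rot: [0.771, 0.636, -0.0, -0.0]
ft_force: [-0.2, -0.0, -7.3]
grip_width: 0.0257
```

Call:
{"name": "send_rows", "arguments": {"deltas": [{"tx":0,"ty":0,"tz":0.05,"rx":0,"ry":0,"rz":0},{"tx":0,"ty":0,"tz":0.1,"rx":0,"ry":0,"rz":0},{"tx":0,"ty":0,"tz":0.15,"rx":0,"ry":0,"rz":0},{"tx":0,"ty":0,"tz":0.2,"rx":0,"ry":0,"rz":0},{"tx":0,"ty":0,"tz":0.25,"rx":0,"ry":0,"rz":0}]}}

```text
time: 23.58
position: [0.4613, -0.2172, 0.2444]
tool_rot: [0.771, 0.636, 0.0, 0.0]
ft_force: [-0.2, 0.9, -7.7]
grip_width: 0.0259
```

Call:
{"name": "send_rows", "arguments": {"deltas": [{"tx":0,"ty":0,"tz":0.05,"rx":0,"ry":0,"rz":0},{"tx":0,"ty":0,"tz":0.1,"rx":0,"ry":0,"rz":0},{"tx":0,"ty":0,"tz":0.15,"rx":0,"ry":0,"rz":0},{"tx":0,"ty":0,"tz":0.2,"rx":0,"ry":0,"rz":0},{"tx":0,"ty":0,"tz":0.25,"rx":0,"ry":0,"rz":0}]}}

```text
time: 24.0
position: [0.4613, -0.2172, 0.2419]
tool_rot: [0.771, 0.636, -0.0, -0.0]
ft_force: [0.0, -0.7, -6.7]
grip_width: 0.0254
```

Call:
{"name": "send_rows", "arguments": {"deltas": [{"tx":0,"ty":0,"tz":0.05,"rx":0,"ry":0,"rz":0},{"tx":0,"ty":0,"tz":0.1,"rx":0,"ry":0,"rz":0},{"tx":0,"ty":0,"tz":0.2,"rx":0,"ry":0,"rz":0},{"tx":0,"ty":0,"tz":0.3,"rx":0,"ry":0,"rz":0},{"tx":0,"ty":0,"tz":0.4,"rx":0,"ry":0,"rz":0}]}}

```text
time: 24.42
position: [0.4612, -0.2172, 0.2379]
tool_rot: [0.771, 0.636, -0.0, -0.0]
ft_force: [-0.3, -0.9, -7.4]
grip_width: 0.0261
```

```bash
python3 tr.py; python3 pose.py
```

```text
t 24.47 z 0.2377 F -6.99(0.00,n1) n=59 flow med [-0.36 -0.48] q25/75 [-0.99 -0.71 -0.25 -0.09] px/mm 0.328 lift mm 1.45
L [-0.37 -0.64] R [-0.36 -0.23] 
t 24.52 z 0.2378 F -6.32 n=82 lift/dx/dy mm [-1.24 -0.05  0.33]  rot deg xyz [ 0.14  0.61 -0.42]
corner -1 -1 [-2.29  0.64  0.97]
corner -1 1 [-1.07  0.4   1.03]
corner 1 -1 [-2.47 -0.22 -0.35]
corner 1 1 [-1.25 -0.46 -0.28]
```

Call:
{"name": "send_rows", "arguments": {"deltas": [{"tx":0,"ty":0,"tz":0.1,"rx":0,"ry":0,"rz":0},{"tx":0,"ty":0,"tz":0.2,"rx":0,"ry":0,"rz":0},{"tx":0,"ty":0,"tz":0.3,"rx":0,"ry":0,"rz":0},{"tx":0,"ty":0,"tz":0.4,"rx":0,"ry":0,"rz":0},{"tx":0,"ty":0,"tz":0.5,"rx":0,"ry":0,"rz":0}]}}

```text
time: 24.93
position: [0.4612, -0.2173, 0.2329]
tool_rot: [0.771, 0.636, -0.0, -0.0]
ft_force: [0.3, -0.1, -6.2]
grip_width: 0.0259
```

Call:
{"name": "send_rows", "arguments": {"deltas": [{"tx":0,"ty":0,"tz":0.15,"rx":0,"ry":0,"rz":0},{"tx":0,"ty":0,"tz":0.3,"rx":0,"ry":0,"rz":0},{"tx":0,"ty":0,"tz":0.45,"rx":0,"ry":0,"rz":0},{"tx":0,"ty":0,"tz":0.6,"rx":0,"ry":0,"rz":0},{"tx":0,"ty":0,"tz":0.8,"rx":0,"ry":0,"rz":0}]}}

```text
time: 25.35
position: [0.4612, -0.2172, 0.2249]
tool_rot: [0.771, 0.636, -0.0, -0.0]
ft_force: [-2.0, 0.7, -5.7]
grip_width: 0.026
```

Call:
{"name": "send_rows", "arguments": {"deltas": [{"tx":0,"ty":0,"tz":0.2,"rx":0,"ry":0,"rz":0},{"tx":0,"ty":0,"tz":0.4,"rx":0,"ry":0,"rz":0},{"tx":0,"ty":0,"tz":0.6,"rx":0,"ry":0,"rz":0},{"tx":0,"ty":0,"tz":0.8,"rx":0,"ry":0,"rz":0},{"tx":0,"ty":0,"tz":1.0,"rx":0,"ry":0,"rz":0}]}}

```text
time: 25.77
position: [0.4611, -0.2172, 0.2148]
tool_rot: [0.771, 0.636, -0.0, -0.0]
ft_force: [-1.3, 0.1, -5.4]
grip_width: 0.0257
```

Call:
{"name": "send_rows", "arguments": {"deltas": [{"tx":0,"ty":0,"tz":0.2,"rx":0,"ry":0,"rz":0},{"tx":0,"ty":0,"tz":0.4,"rx":0,"ry":0,"rz":0},{"tx":0,"ty":0,"tz":0.6,"rx":0,"ry":0,"rz":0},{"tx":0,"ty":0,"tz":0.8,"rx":0,"ry":0,"rz":0},{"tx":0,"ty":0,"tz":1.0,"rx":0,"ry":0,"rz":0}]}}

```text
time: 26.18
position: [0.4618, -0.2174, 0.205]
tool_rot: [0.771, 0.636, 0.0, 0.001]
ft_force: [-0.5, 0.3, -2.7]
grip_width: 0.026
```

```bash
python3 pose.py; python3 ov.py c1 0.015
```

```text
t 26.23 z 0.2047 F -4.15 n=82 lift/dx/dy mm [-2.64  0.11 -1.31]  rot deg xyz [ 0.   -0.01 -0.33]
corner -1 -1 [-3.06  0.57 -1.32]
corner -1 1 [-2.08  0.38 -1.31]
corner 1 -1 [-3.19 -0.12 -1.31]
corner 1 1 [-2.22 -0.31 -1.3 ]
t 26.2833 pos [ 0.4617 -0.2174  0.2049] rot [7.713e-01 6.364e-01 3.000e-04 4.000e-04] F [-0.36  0.28 -3.39] bar rel hook (y,x,up) mm [ 1.  -0.  -9.9] w 0.025741208987503192
```

View pics/c1.png

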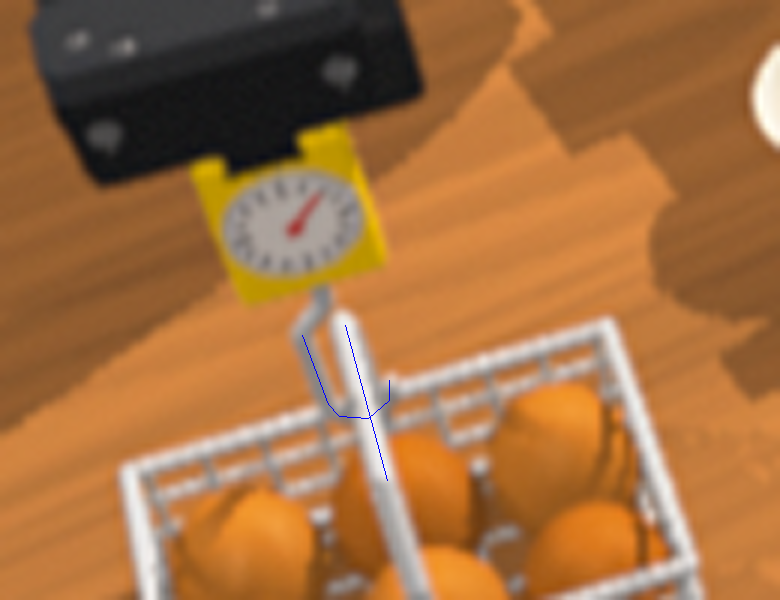

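Call:
{"name": "send_rows", "arguments": {"deltas": [{"tx":0,"ty":0,"tz":0.3,"rx":0,"ry":0,"rz":0},{"tx":0,"ty":0,"tz":0.6,"rx":0,"ry":0,"rz":0},{"tx":0,"ty":0,"tz":0.9,"rx":0,"ry":0,"rz":0},{"tx":0,"ty":0,"tz":1.3,"rx":0,"ry":0,"rz":0},{"tx":0,"ty":0,"tz":1.8,"rx":0,"ry":0,"rz":0}]}}

```text
time: 26.7
position: [0.4618, -0.2177, 0.187]
tool_rot: [0.771, 0.637, 0.0, 0.001]
ft_force: [-1.3, -0.2, -1.8]
grip_width: 0.0259
```

Call:
{"name": "send_rows", "arguments": {"deltas": [{"tx":0,"ty":0,"tz":0.6,"rx":0,"ry":0,"rz":0},{"tx":0,"ty":0,"tz":1.2,"rx":0,"ry":0,"rz":0},{"tx":0,"ty":0,"tz":1.8,"rx":0,"ry":0,"rz":0},{"tx":0,"ty":0,"tz":2.2,"rx":0,"ry":0,"rz":0},{"tx":0,"ty":0,"tz":2.4,"rx":0,"ry":0,"rz":0}]}}

```text
time: 27.12
position: [0.4609, -0.217, 0.162]
tool_rot: [0.771, 0.636, -0.0, -0.001]
ft_force: [0.1, 0.5, -1.4]
grip_width: 0.0257
```

```bash
python3 pose.py; python3 ov.py c2
```

```text
t 27.17 z 0.1620 F -1.55 n=82 lift/dx/dy mm [-2.41  0.11 -1.11]  rot deg xyz [ 0.02 -0.02 -0.37]
corner -1 -1 [-2.85  0.63 -1.16]
corner -1 1 [-1.79  0.42 -1.08]
corner 1 -1 [-3.   -0.12 -1.14]
corner 1 1 [-1.94 -0.33 -1.06]
t 27.2167 pos [ 0.461  -0.2171  0.1624] rot [ 7.713e-01  6.364e-01 -1.000e-04 -5.000e-04] F [ 0.38 -0.25 -1.93] bar rel hook (y,x,up) mm [ 0.8  0.9 32.6] w 0.02545097951716118
```

View pics/c2.png

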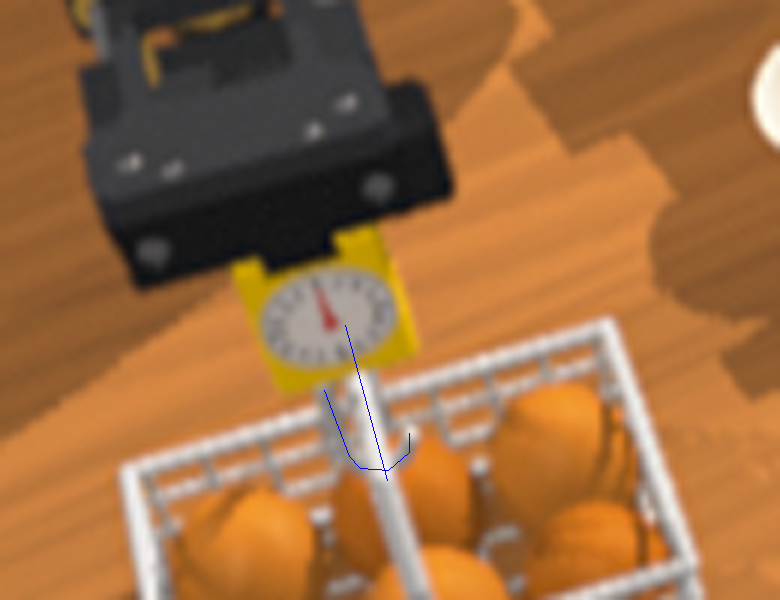

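Call:
{"name": "send_rows", "arguments": {"deltas": [{"tx":-0.4,"ty":0,"tz":0,"rx":0,"ry":0,"rz":0},{"tx":-1,"ty":0,"tz":0,"rx":0,"ry":0,"rz":0},{"tx":-1.8,"ty":0,"tz":0,"rx":0,"ry":0,"rz":0},{"tx":-2.8,"ty":0,"tz":0,"rx":0,"ry":0,"rz":0},{"tx":-3.8,"ty":0,"tz":0,"rx":0,"ry":0,"rz":0}]}}

```text
time: 27.63
position: [0.454, -0.2559, 0.1632]
tool_rot: [0.771, 0.636, -0.0, 0.0]
ft_force: [0.6, 0.0, -1.7]
grip_width: 0.0257
```

Call:
{"name": "send_rows", "arguments": {"deltas": [{"tx":-0.8,"ty":0,"tz":0,"rx":0,"ry":0,"rz":0},{"tx":-1.2,"ty":0,"tz":-0.5,"rx":0,"ry":0,"rz":0},{"tx":-1.2,"ty":0,"tz":-2.5,"rx":0,"ry":0,"rz":0},{"tx":-1.2,"ty":0,"tz":-5,"rx":0,"ry":0,"rz":0},{"tx":-1.2,"ty":0,"tz":-7.5,"rx":0,"ry":0,"rz":0}]}}

```text
time: 28.05
position: [0.4511, -0.2664, 0.2385]
tool_rot: [0.772, 0.636, -0.0, -0.001]
ft_force: [0.6, -0.7, -2.9]
grip_width: 0.0256
```

```bash
python3 pose.py c3
```

```text
t 28.10 z 0.2441 F 1.49 n=81 lift/dx/dy mm [-2.75  0.11 -1.37]  rot deg xyz [-0.11 -0.01 -0.28]
corner -1 -1 [-3.08  0.4  -1.26]
corner -1 1 [-2.28  0.24 -1.56]
corner 1 -1 [-3.19 -0.17 -1.19]
corner 1 1 [-2.39 -0.33 -1.49]
```

View pics/c3.png

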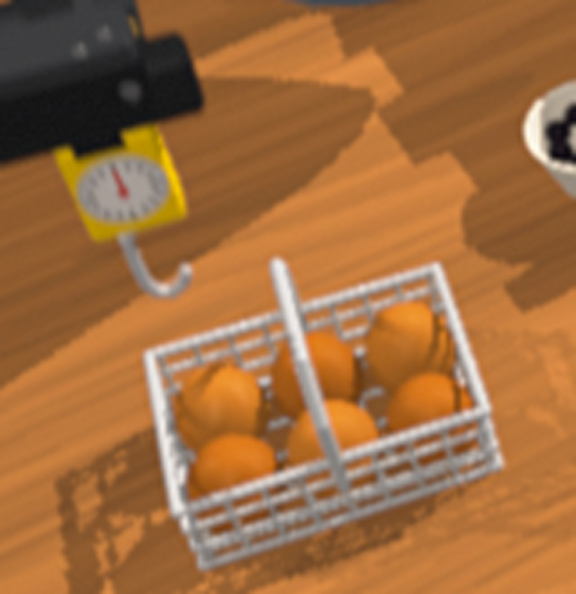

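Call:
{"name": "send_rows", "arguments": {"deltas": [{"tx":0,"ty":0,"tz":-1.5,"rx":0,"ry":0,"rz":0},{"tx":1,"ty":0,"tz":-3,"rx":0,"ry":0,"rz":0},{"tx":3.5,"ty":0,"tz":-3,"rx":0,"ry":0,"rz":0},{"tx":7,"ty":0,"tz":-3,"rx":0,"ry":0,"rz":0},{"tx":10.5,"ty":0,"tz":-3,"rx":0,"ry":0,"rz":0}]}}

```text
time: 28.52
position: [0.4718, -0.163, 0.2684]
tool_rot: [0.772, 0.635, 0.0, 0.0]
ft_force: [1.0, 0.5, -3.1]
grip_width: 0.0259
```

```bash
python3 - <<'E'
from h import *
delta(.5561,.2412,.275,np.degrees(np.arctan2(2*.6059**2-1,2*.7955*.6059)))
E
```

```text
delta cm [41.29  0.49 -0.66] rot [0.001 0.    0.075]  at [ 0.4718 -0.163   0.2684] t 28.52 F [ 1.03  0.49 -3.13]
```

Call:
{"name": "send_rows", "arguments": {"deltas": [{"tx":3.5,"ty":0,"tz":0,"rx":0,"ry":0,"rz":0},{"tx":7,"ty":0,"tz":0,"rx":0,"ry":0,"rz":0},{"tx":10.5,"ty":0.1,"tz":0,"rx":0,"ry":0,"rz":0},{"tx":14,"ty":0.2,"tz":0,"rx":0,"ry":0,"rz":0},{"tx":17.5,"ty":0.2,"tz":0,"rx":0,"ry":0,"rz":0}]}}

```text
time: 28.93
position: [0.5071, 0.0096, 0.2682]
tool_rot: [0.771, 0.636, 0.0, 0.0]
ft_force: [-0.2, 0.3, -2.2]
grip_width: 0.0257
```

Call:
{"name": "send_rows", "arguments": {"deltas": [{"tx":3.5,"ty":0,"tz":0,"rx":0,"ry":0,"rz":0.02},{"tx":7,"ty":0.1,"tz":0,"rx":0,"ry":0,"rz":0.04},{"tx":10.5,"ty":0.2,"tz":0,"rx":0,"ry":0,"rz":0.06},{"tx":14,"ty":0.3,"tz":0,"rx":0,"ry":0,"rz":0.075},{"tx":17,"ty":0.3,"tz":0,"rx":0,"ry":0,"rz":0.075}]}}

```text
time: 29.35
position: [0.5424, 0.1767, 0.268]
tool_rot: [0.795, 0.607, 0.0, -0.0]
ft_force: [0.6, 0.6, -2.1]
grip_width: 0.0259
```

```bash
python3 - <<'E'
from h import *
delta(.5561,.2412,.275,np.degrees(np.arctan2(2*.6059**2-1,2*.7955*.6059)))
E
```

```text
delta cm [ 6.58 -0.37 -0.69] rot [ 0.    -0.001  0.003]  at [0.5424 0.1767 0.268 ] t 29.35 F [ 0.61  0.65 -2.09]
```

Call:
{"name": "send_rows", "arguments": {"deltas": [{"tx":2.2,"ty":-0.1,"tz":0,"rx":0,"ry":0,"rz":0.003},{"tx":4.2,"ty":-0.3,"tz":0,"rx":0,"ry":0,"rz":0.003},{"tx":5.8,"ty":-0.4,"tz":0,"rx":0,"ry":0,"rz":0.003},{"tx":6.2,"ty":-0.4,"tz":0,"rx":0,"ry":0,"rz":0.003},{"tx":6.2,"ty":-0.4,"tz":0,"rx":0,"ry":0,"rz":0.003}]}}

```text
time: 29.77
position: [0.5545, 0.236, 0.2676]
tool_rot: [0.795, 0.607, -0.0, -0.0]
ft_force: [-0.5, -1.1, -2.3]
grip_width: 0.0256
```

Call:
{"name": "send_rows", "arguments": {"deltas": [{"tx":0,"ty":0,"tz":0,"rx":0,"ry":0,"rz":0},{"tx":0,"ty":0,"tz":0,"rx":0,"ry":0,"rz":0},{"tx":0,"ty":0,"tz":0,"rx":0,"ry":0,"rz":0}]}}

```text
time: 30.02
position: [0.5545, 0.2342, 0.268]
tool_rot: [0.796, 0.605, -0.0, 0.0]
ft_force: [0.7, 0.1, -2.2]
grip_width: 0.0256
```

```bash
python3 - <<'E'
from h import *
delta(.5561,.2412,.1207,np.degrees(np.arctan2(2*.6059**2-1,2*.7955*.6059)))
E
```

```text
delta cm [ 0.73 -0.03 14.73] rot [-0.     0.    -0.001]  at [0.5545 0.2342 0.268 ] t 30.02 F [ 0.67  0.1  -2.23]
```

Call:
{"name": "send_rows", "arguments": {"deltas": [{"tx":0.4,"ty":0,"tz":0,"rx":0,"ry":0,"rz":0},{"tx":0.73,"ty":-0.03,"tz":1,"rx":0,"ry":0,"rz":0},{"tx":0.73,"ty":-0.03,"tz":3.5,"rx":0,"ry":0,"rz":0},{"tx":0.73,"ty":-0.03,"tz":6,"rx":0,"ry":0,"rz":0},{"tx":0.73,"ty":-0.03,"tz":8,"rx":0,"ry":0,"rz":0}]}}

```text
time: 30.43
position: [0.5554, 0.2424, 0.1859]
tool_rot: [0.796, 0.606, -0.001, -0.0]
ft_force: [-0.2, 0.4, -3.2]
grip_width: 0.0256
```

Call:
{"name": "send_rows", "arguments": {"deltas": [{"tx":0,"ty":0,"tz":1.5,"rx":0,"ry":0,"rz":0},{"tx":0,"ty":0,"tz":3,"rx":0,"ry":0,"rz":0},{"tx":0,"ty":0,"tz":4,"rx":0,"ry":0,"rz":0},{"tx":0,"ty":0,"tz":4.5,"rx":0,"ry":0,"rz":0},{"tx":0,"ty":0,"tz":4.5,"rx":0,"ry":0,"rz":0}]}}

```text
time: 30.85
position: [0.5554, 0.2423, 0.1415]
tool_rot: [0.796, 0.606, -0.001, -0.001]
ft_force: [0.2, 0.2, -1.7]
grip_width: 0.0258
```

Call:
{"name": "send_rows", "arguments": {"deltas": [{"tx":0,"ty":0,"tz":0,"rx":0,"ry":0,"rz":0},{"tx":0,"ty":0,"tz":0,"rx":0,"ry":0,"rz":0}]}}

```text
time: 31.02
position: [0.5571, 0.2428, 0.1439]
tool_rot: [0.796, 0.606, 0.001, 0.0]
ft_force: [-0.1, -0.5, -2.8]
grip_width: 0.0258
```

```bash
python3 - <<'E'
from h import *
delta(.5561,.2412,.1207,np.degrees(np.arctan2(2*.6059**2-1,2*.7955*.6059)))
c=robot.camera("scene"); save(c,"d1",(310,130,460,265),4.4)
E
```

```text
delta cm [-0.18 -0.06  2.32] rot [ 0.002 -0.001 -0.   ]  at [0.5571 0.2428 0.1439] t 31.02 F [-0.15 -0.5  -2.85]
```

View pics/d1.png

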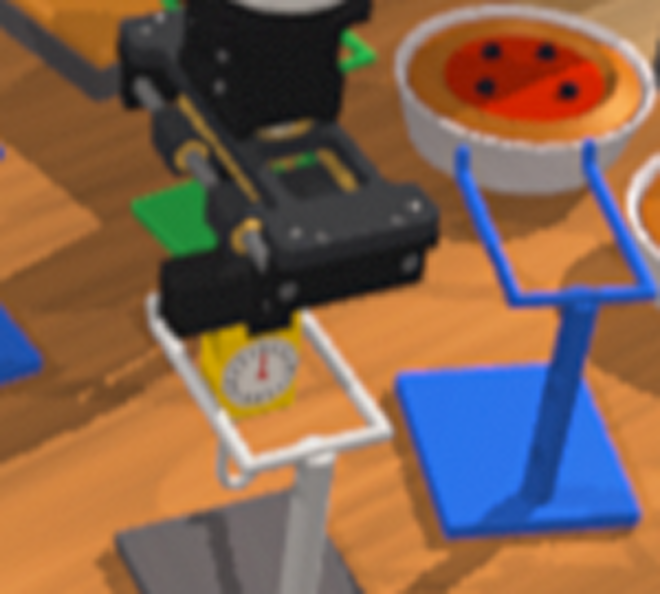

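Call:
{"name": "send_rows", "arguments": {"deltas": [{"tx":-0.1,"ty":-0.05,"tz":0.6,"rx":0,"ry":0,"rz":0},{"tx":-0.15,"ty":-0.05,"tz":1.2,"rx":0,"ry":0,"rz":0},{"tx":-0.15,"ty":-0.05,"tz":1.6,"rx":0,"ry":0,"rz":0},{"tx":-0.15,"ty":-0.05,"tz":1.9,"rx":0,"ry":0,"rz":0},{"tx":-0.15,"ty":-0.05,"tz":2.1,"rx":0,"ry":0,"rz":0}]}}

```text
time: 31.48
position: [0.5549, 0.2411, 0.1212]
tool_rot: [0.796, 0.606, -0.0, -0.0]
ft_force: [0.5, -0.4, -1.8]
grip_width: 0.026
```

Call:
{"name": "send_rows", "arguments": {"deltas": [{"tx":0,"ty":0,"tz":0.05,"rx":0,"ry":0,"rz":0},{"tx":0,"ty":0,"tz":0.1,"rx":0,"ry":0,"rz":0},{"tx":0,"ty":0,"tz":0.15,"rx":0,"ry":0,"rz":0},{"tx":0,"ty":0,"tz":0.2,"rx":0,"ry":0,"rz":0},{"tx":0,"ty":0,"tz":0.2,"rx":0,"ry":0,"rz":0}]}}

```text
time: 31.9
position: [0.5555, 0.2412, 0.1206]
tool_rot: [0.796, 0.606, 0.0, 0.0]
ft_force: [-1.9, -0.5, 1.3]
grip_width: 0.0254
```

```bash
python3 - <<'E'
from h import *
delta(.5561,.2412,.1207,np.degrees(np.arctan2(2*.6059**2-1,2*.7955*.6059)))
c=robot.camera("scene"); save(c,"d2",(310,130,460,265),4.4)
o=robot.get_obs(); print(o["ft_force"])
E
```

```text
delta cm [ 0.01  0.06 -0.01] rot [ 0. -0.  0.]  at [0.5555 0.2412 0.1206] t 31.9 F [-1.87 -0.5   1.34]
[-1.18941449 -0.51248904  3.55571814]
```

View pics/d2.png

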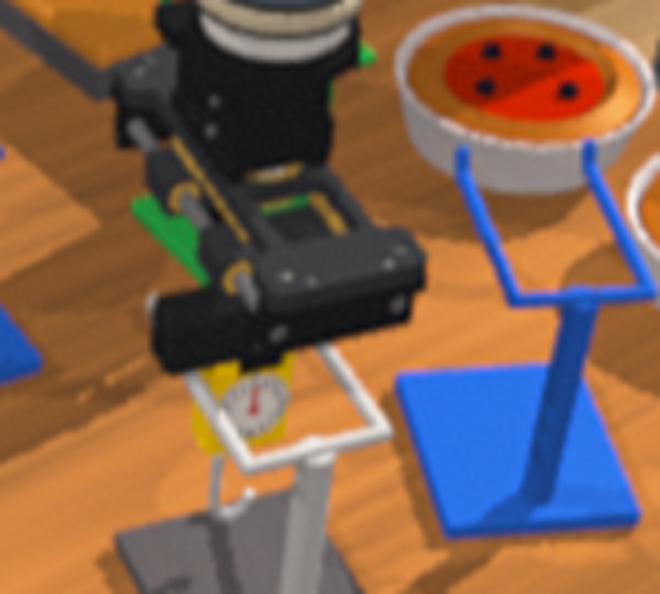

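Call:
{"name": "send_rows", "arguments": {"deltas": [{"tx":0,"ty":0,"tz":-0.02,"rx":0,"ry":0,"rz":0},{"tx":0,"ty":0,"tz":-0.02,"rx":0,"ry":0,"rz":0},{"tx":0,"ty":0,"tz":-0.02,"rx":0,"ry":0,"rz":0},{"tx":0,"ty":0,"tz":-0.02,"rx":0,"ry":0,"rz":0},{"tx":0,"ty":0,"tz":-0.02,"rx":0,"ry":0,"rz":0}], "claw": 6.5}}

```text
time: 32.37
position: [0.5555, 0.2413, 0.1201]
tool_rot: [0.796, 0.606, 0.0, 0.0]
ft_force: [-0.0, 0.3, 0.3]
grip_width: 0.0514
```

Call:
{"name": "send_rows", "arguments": {"deltas": [{"tx":0,"ty":0,"tz":0,"rx":0,"ry":0,"rz":0},{"tx":0,"ty":0,"tz":0,"rx":0,"ry":0,"rz":0},{"tx":0,"ty":0,"tz":0,"rx":0,"ry":0,"rz":0},{"tx":0,"ty":0,"tz":0,"rx":0,"ry":0,"rz":0},{"tx":0,"ty":0,"tz":0,"rx":0,"ry":0,"rz":0}]}}

```text
time: 32.78
position: [0.5553, 0.2412, 0.1201]
tool_rot: [0.796, 0.606, 0.0, -0.0]
ft_force: [-0.5, -0.9, -0.1]
grip_width: 0.0646
```

Call:
{"name": "send_rows", "arguments": {"deltas": [{"tx":0,"ty":0,"tz":-1,"rx":0,"ry":0,"rz":0},{"tx":0,"ty":0,"tz":-3,"rx":0,"ry":0,"rz":0},{"tx":0,"ty":0,"tz":-6,"rx":0,"ry":0,"rz":0},{"tx":0,"ty":0,"tz":-9,"rx":0,"ry":0,"rz":0},{"tx":0,"ty":0,"tz":-12,"rx":0,"ry":0,"rz":0}]}}

```text
time: 33.2
position: [0.5551, 0.2412, 0.242]
tool_rot: [0.796, 0.606, -0.0, -0.0]
ft_force: [0.1, 0.1, -0.1]
grip_width: 0.0652
```

Call:
{"name": "send_rows", "arguments": {"deltas": [{"tx":0,"ty":0,"tz":-2,"rx":0,"ry":0,"rz":0},{"tx":0,"ty":0,"tz":-3,"rx":0,"ry":0,"rz":0},{"tx":0,"ty":0,"tz":-3,"rx":0,"ry":0,"rz":0},{"tx":0,"ty":0,"tz":-3,"rx":0,"ry":0,"rz":0},{"tx":0,"ty":0,"tz":-3,"rx":0,"ry":0,"rz":0}]}}

```text
time: 33.62
position: [0.5541, 0.2409, 0.2684]
tool_rot: [0.796, 0.606, -0.002, -0.001]
ft_force: [0.0, 0.9, -0.9]
grip_width: 0.0653
```

```bash
python3 - <<'E'
from h import *
o=robot.get_obs(); print(o["time"],o["position"],o["ft_force"],o["grip_width"])
c=robot.camera("scene"); save(c,"e1",(310,120,460,255),4.4)
E
python3 - <<'E'
import cv2,numpy as np
from h import *
c=robot.camera("scene")
W=cloud(c)
m=(W[...,2]>.17)&(W[...,2]<.21)&(abs(W[...,0]-.557)<.09)&(abs(W[...,1]-.243)<.09)&(c["color"].max(2)<90)
print(W[m].mean(0),cv2.minAreaRect(W[m][:,:2].astype(np.float32)),np.percentile(W[m][:,2],98))
E
python3 tr.py; python3 pose.py e2
```

```text
33.6167 [0.55408428 0.24088841 0.26842804] [ 0.04021555  0.8675164  -0.87274683] 0.06531801804963602
[0.56059481 0.23654506 0.18571358] ((0.556060254573822, 0.24057425558567047), (0.09482783079147339, 0.02794014662504196), 76.72783660888672) 0.19417660080562435
t 33.77 z 0.2683 F -0.41(0.00,n1) n=52 flow med [-0.33 -0.5 ] q25/75 [-0.75 -0.65 -0.34 -0.2 ] px/mm 0.328 lift mm 1.52
L [-0.27 -0.64] R [-0.38 -0.31] 
t 33.82 z 0.2685 F 0.21 n=68 lift/dx/dy mm [-2.94  0.09 -1.62]  rot deg xyz [-0.02 -0.02 -0.32]
corner -1 -1 [-3.33  0.51 -1.62]
corner -1 1 [-2.39  0.33 -1.66]
corner 1 -1 [-3.46 -0.15 -1.58]
corner 1 1 [-2.52 -0.34 -1.62]
```

View pics/e1.png

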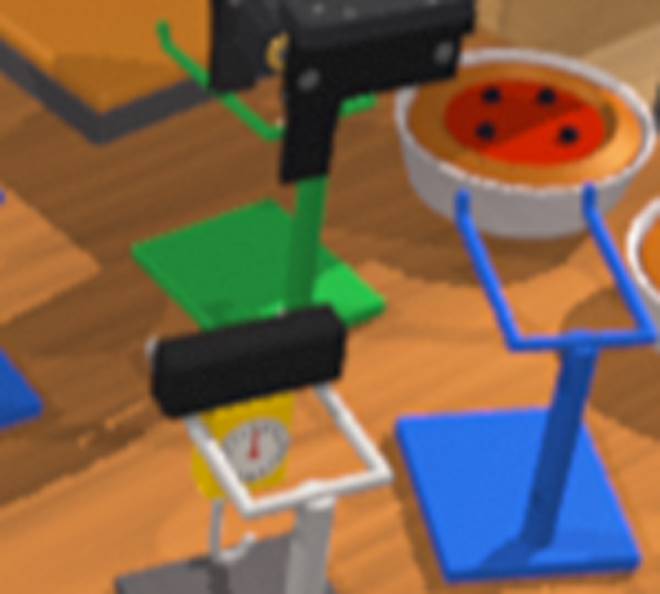

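View pics/e2.png

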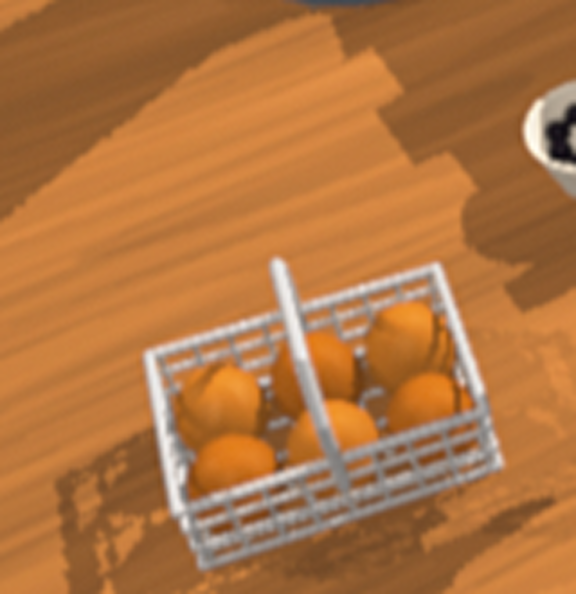

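```bash
python3 - <<'E'
from rig import robot
print(robot.hand_in())
E
```

```text
the job is handed in; nothing more can be done
None
```

The weighing is done and handed in at about 34 s. I took the scale off the grey stand and hooked it under the middle of the carrying bar. The basket was lifted in small steps and held still for about 2.6 s. It was then set down, the hook slid out and the scale hung back on its fork.

**Lift:** During the hold the basket hung about 6 mm clear of the table. Its corners were at roughly 4.7 to 7.5 mm, so it was about 1° off level. The pull levelled off at about 7.3 N with the scale, which puts the basket near 0.53 kg, though the force readings were noisy (about ±0.7 N). By my geometry the spring stretched to roughly 50 mm, well short of the 86 mm end of its marks.

**Last checks:**
- The needle reads slack and the grip lies on both prongs, within about 2 mm of where it was. Its yaw measured about 2° different, but that came from a different camera.
- The basket stands flat, 1.5 to 3 mm and about 0.3° from where it stood. I did not correct that shift.
- The gripper is clear of everything. I made no contact with the pie, loaf or olives on any of the paths, but did not re-measure where they stand.

**What disagreed:**
- **Fingertip position:** The reported tool tip lay about 38 mm beyond the real fingertips. My first grasp therefore closed in the air just above the grip, touching nothing. I measured the offset in the scene depth picture and redid the grasp.
- **Basket height:** My basket tracking reads about 1.5 mm below the table at the end. I take that as an error in the fit, since the sideways and height estimates trade off against each other.

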